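# Pack the sauce-warmer set into its box

## Task

Pack the sauce-warmer set back into its wooden box: the white fluted dish upright on the floor of the middle compartment, the tea light upright in one end compartment and the matchbox flat in the other, then the lift-out tray level over them, resting on the two cross walls inside the box, and last the teaspoon lying lengthwise in the tray. The cup with the handle and the long tablespoon are not part of the set: leave them where they are, and do not tip the dish over.

Things in the scene. Friction and masses are not known exactly. Their poses are not given: they have to be found in the camera images.
- set_box: Open wooden box, fixed, 216 x 130 x 60 high; inside 202 x 116. Origin: centre of underside; x along its length, z up. Two cross walls (6 thick, at x = -44 and 44, tops at z = 48) carry the tray and part off a middle compartment (82 x 116, centre x = 0, floor z = 8) and two equal end ones (54 x 116, centres x = -74 and 74, raised floors z = 24). All mm, box frame.
- lift_tray: Loose shallow wooden tray, 186 x 100, 0.16 kg, rim z = 18, floor 4 thick. Origin: centre of underside; x along its length, y to its grip side, z up. Grip: upright board, x -40 to 40, y 40 to 50, top z = 52; pinch its 10 mm. Room inside: x -88 to 88, y -45 to 40. Goes in the box lengthwise, either way round, 8 to spare all round; seated, its underside is at box z = 48. All mm.
- dish: White fluted round dish without handle (ramekin), 70 mm across the rim, 64 mm across the foot, 36 mm high, hollow, wall 4 to 8 mm thick, 0.16 kg. Origin: centre of its underside, z up. Its rim can be pinched from above with one finger inside.
- tea_light: Small round tea light in a metal cup, 38 mm across, 15 mm high. Origin: centre of its underside, z up.
- match_box: Flat matchbox, 35 mm (x) x 53 mm (y) x 14 mm high. Origin: centre of its underside, z up.
- small_spoon: Steel teaspoon, the shorter of the two spoons, 137 mm long (x, bowl at +x), 28 mm wide at the bowl, lying with the bowl hollow up. Origin: middle of its length, at the level it lies on, z up. The handle arches: at the origin it is about 9 mm wide and 3 mm thick, its top 12 mm above what it lies on; pinch it there across y.
- cup: Small white cup with a handle, 64 mm across, 88 mm with the handle, 54 mm high. Not part of the set. Origin: at its underside, in the middle of the outline with handle; the handle points to -y and the round of the cup is centred at y = +11 mm; z up.
- big_spoon: Steel tablespoon, 194 mm long (x), 39 mm wide, 17 mm high. Not part of the set; the longer of the two spoons. Origin: middle of its length, at the level it lies on, z up.
Things that resemble listed ones, but are neither listed nor needed, are in the scene too. What is shaped like the tea_light but blue or red is not meant.

How it is judged:
By the outcome, as a careful person would: the job done as asked, in the order asked, and still so for the second after the job is handed in, with the robot touching nothing.
It also fails if it takes over 109 s, if anything falls off the work surface, if the arm or the gripper's body presses on something with over 40 N, if the wrist force passes 120 N, or if a joint passes its speed limit or range.

## Robot

A 6-joint arm with a two-finger parallel gripper is mounted at the origin on a cart in front of the work surface, level with it; the furniture and walls round the work are solid. World frame = base frame: x ahead of the robot, y to its left, z up, the work surface at z = 0. Lengths are in m, angles in degrees, forces in N, time in s.
With the tool pointing down it reaches from about 0.25 to 0.725 m from the base axis. Payload 9.7 kg.
Tool frame: the origin (TCP) lies at the very end of the fingers, on their centre line; the grasp point (between the pads) lies 19 mm behind it; x points along the fingers, y is the direction in which the jaws open and shut, and the axes are right-handed (so a half turn about x gives the same grasp; the last joint's range is limited). The gripper opens to 85 mm and grips with 20 to 120 N. Pads are 22 mm wide; open, the fingers measure 114 mm over their backs; the gripper's body (76 mm by 85 mm) begins 54 mm behind the grasp point. The pads swing forward as they close: fully open they stand 13 mm farther back than shut.
Start: joints at [64.687, 4.979, 10.078, 95.1, 0, 90], TCP at [0.235, 0.497, 0.231] pointing down, gripper open.
Joint ranges: [-179.16, 179.16], [-48.56, 103.87], [-65.8, 70.77], [-126.05, 130.52], [-82.76, 87.17], [-180, 180]. Speed limits (degrees/s): [127.2, 127.2, 147.25, 180, 180, 180].

## Interface

Orientations are given as [roll, pitch, yaw] about the fixed x, y, z axes, in that order (R = Rz(yaw) Ry(pitch) Rx(roll)).
In Python, from workcell import get_obs, cams, bot gives the robot as it stands.
- The arm moves only by the tool apply_moves, never from a script. Its argument "rows" is a list that holds one entry, the list of rows, each a list of 7 numbers: the shift along the tool's x, y, z in mm, then the turn, a rotation vector about the tool's x, y, z in rad, then the opening, from 0 (shut) to 1 (fully open). A call has 1 to 20 rows; each row is the pose to reach, as a shift and turn from the pose measured when the call began, along the tool's axes at that moment; what a row does not reach only later rows make up. A row lasts 1/10 s, in which the tool goes at most 50 mm and 8.59 degrees, less where a joint would pass 70% of its speed; a pose out of reach is approached as far as the arm can. A call with a gripper value outside its range is refused whole. The fingers move at their own pace and stop on an object; "newtons" is the grip in N (left out, the last holds). Time passes only in rows, so rows that repeat a pose let the fingers close. It gives the time, the measured TCP pose, the force and the opening at its end, in the units of the state.
- get_obs(): the state, without advancing time (a new reading comes with each control period).
- cams.camera(name): name is "side" or "top"; returns a dict with "pixels" (420x560x3 uint8, red, green, blue), "range_z" (420x560 float32, m along the optical axis (not along the pixel's ray), 0 where there is no reading), "fx", "fy", "cx", "cy" (pixels), "eye" and "attitude" of the camera in the world. Camera axes: x right, y up, looking along -z (the intrinsics and any distortion apply to the point x, -y, -z); pixel columns grow to the right and rows downward; lengths in m; the calibration is good to about 2 mm. A picture is of the moment at which its call begins.
- bot.job_done(): hands the job in, once; it reports no verdict.
Trained networks look in a picture, given as the dict that the camera call returned (one of the last four; its "shot" number tells which), for a name from the list of things; names that differ only in an ending like _2 or _b are one class to them, and where a whole thing is asked for, a point or a joint stands for the part that bears it (a point fixed in the world has none). Each returns a list of dicts, best first, with "confidence" (0 to 1); they miss things now and then, are a little off and sometimes report something else, mostly with a low value. They report only what shows in the picture. A call takes as long as a camera call. They do not tell look-alikes from the thing itself.
- cams.find_in(label, picture): "at" ([x, y, z] in m, in world coordinates, good to about 4 mm: the middle of the surface that is visible of it).
The state is a dict: "time": time; "q": joint angles; "qd": joint speeds; "joint_efforts": joint torques, N m; "ee_pos": TCP position; "tcp_rot": TCP orientation; "wrist_force": force on the tool from outside, world axes, zero at the start; "torque": the same for the moment, N m; "opening": finger opening in m.
Only numpy, scipy, OpenCV 4.12 (cv2) and the standard library are available. Lean on these libraries where they do the work, as an engineer would, in place of code of your own. Each camera call takes 0.05 s, during which the arm holds its last target.

## Working session

There is one attempt and no reset: what is moved stays moved. The work goes in short steps, Python scripts to look and compute and a tool call to move; the robot and the scene stay as the last step left them, time stands still between calls to the robot, and variables do not carry over. Pictures are saved under pics/ and viewed, and the job is handed in when it is done.

Besides the shell and the picture viewer there is one more tool, called after "Emit:" as name(argument=value, ...) on one line, values as JSON. apply_moves: Moves the arm, as the interface text tells. Its arguments: {"type":"object","properties":{"rows":{"type":"array"},"newtons":{"type":"number"}},"required":["rows"]}

```bash
ls; mkdir -p pics; cat > h.py <<'E'
import numpy as np, cv2
from scipy.spatial.transform import Rotation as R
from workcell import get_obs, cams, bot
def save(p,n): cv2.imwrite('pics/'+n, cv2.cvtColor(p['pixels'],cv2.COLOR_RGB2BGR))
E
python3 - <<'E'
from h import *
for n in ['top','side']:
    p=cams.camera(n); save(p,n+'0.png')
    print(n,{k:v for k,v in p.items() if k not in('pixels','range_z')})
    for l in ['set_box','lift_tray','dish','tea_light','match_box','small_spoon','cup','big_spoon']:
        print(l,[(np.round(d['at'],3).tolist(),round(d['confidence'],2)) for d in cams.find_in(l,p)])
print(get_obs())
E
```

```text
pics
top {'fx': 444.530740211995, 'fy': 444.530740211995, 'cx': 272.40292861269484, 'cy': 211.69178205384276, 'eye': array([0.48090002, 0.19263622, 0.93999822]), 'attitude': array([  7.08753545,  -1.02235869, -90.65008459]), 'shot': 1}
set_box [([0.491, -0.071, 0.024], 0.77)]
lift_tray [([0.489, 0.221, 0.008], 0.89)]
dish [([0.652, -0.105, 0.008], 0.83)]
tea_light [([0.661, 0.356, 0.012], 0.79), ([0.656, -0.005, 0.008], 0.64), ([0.709, 0.302, 0.011], 0.55)]
match_box [([0.628, 0.144, 0.017], 0.65), ([0.654, -0.104, 0.007], 0.17)]
small_spoon [([0.529, 0.4, 0.006], 0.65)]
cup [([0.634, 0.234, 0.027], 0.68)]
big_spoon [([0.545, 0.471, 0.002], 0.84)]
side {'fx': 408.9571557396547, 'fy': 408.9571557396547, 'cx': 274.88619938037397, 'cy': 207.65696211086728, 'eye': array([0.11192361, 0.94276484, 0.46331642]), 'attitude': array([  65.84482977,   -1.38798709, -147.67953519]), 'shot': 2}
set_box [([0.494, 0.041, 0.039], 0.6)]
lift_tray [([0.492, 0.237, 0.008], 0.81), ([0.509, 0.399, 0.006], 0.17)]
dish [([0.649, -0.08, 0.026], 0.91)]
tea_light [([0.71, 0.302, 0.011], 0.49), ([0.661, 0.361, 0
[... 170 characters left out ...]
n [([0.523, 0.469, 0.013], 0.57), ([0.649, -0.076, 0.027], 0.5)]
{'time': 0.9, 'q': array([6.46859809e+01, 4.97887638e+00, 1.00768799e+01, 9.51000483e+01,
       2.56317708e-04, 9.00002639e+01]), 'qd': array([-0.04466454, -0.04772757, -0.03845359, -0.00992073,  0.0797655 ,
       -0.05929954]), 'joint_efforts': array([-1.04572788e-03, -5.20098889e+01,  4.64856148e+01,  1.33054375e-03,
        4.09884035e-05,  1.80625221e-05]), 'ee_pos': array([0.23516066, 0.49717431, 0.23127241]), 'tcp_rot': array([ -97.1443954 ,   89.99793915, -122.45867839]), 'wrist_force': array([0.16370041, 0.60166167, 0.13259078]), 'torque': array([ 0.03251323,  0.03455747, -0.01910894]), 'opening': 0.08520293932083534}
```

View pics/top0.png

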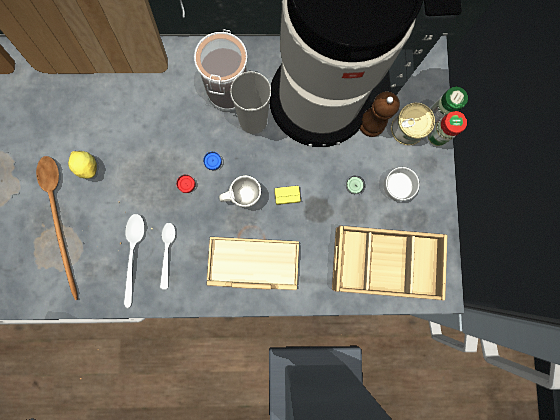

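View pics/side0.png

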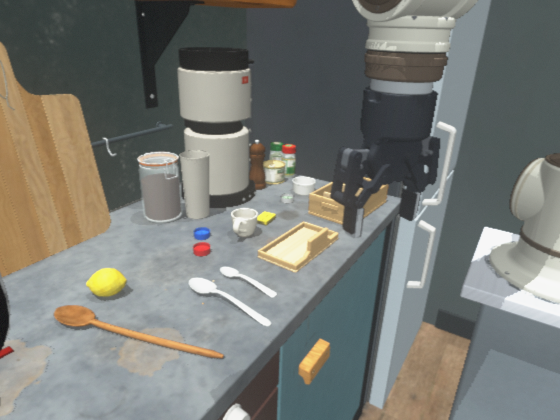

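```bash
cat >> h.py <<'E'
def cloud(p):
    z=p['range_z'].astype(float); v,u=np.mgrid[0:z.shape[0],0:z.shape[1]]
    x=(u-p['cx'])/p['fx']*z; y=(v-p['cy'])/p['fy']*z
    P=np.stack([x,-y,-z],-1)
    M=R.from_euler('xyz',p['attitude'],degrees=True).as_matrix()
    W=P@M.T+p['eye']; W[z==0]=np.nan
    return W
E
python3 - <<'E'
from h import *
p=cams.camera('top'); W=cloud(p)
im=cv2.cvtColor(p['pixels'],cv2.COLOR_RGB2BGR)
def crop(n,u0,u1,v0,v1,s): cv2.imwrite('pics/'+n,cv2.resize(im[v0:v1,u0:u1],None,fx=s,fy=s,interpolation=cv2.INTER_CUBIC))
crop('c1.png',270,460,160,305,4)
crop('c2.png',110,310,150,310,4)
print('table z', [np.round(W[v,u],4).tolist() for u,v in [(320,260),(150,200),(200,300),(440,220)]])
# height clusters
H=W[...,2]
m=((H>0.004)&(H<0.12)&(W[...,0]<0.74)&(W[...,0]>0.25)&(W[...,1]>-0.22)&(W[...,1]<0.56)).astype(np.uint8)
n,l,s,c=cv2.connectedComponentsWithStats(m)
for i in range(1,n):
    if s[i,4]<40: continue
    Q=W[l==i]; r=cv2.minAreaRect((Q[:,:2]*1000).astype(np.float32))
    print(s[i].tolist(),'rect',np.round(r[0],1),np.round(r[1],1),round(r[2],1),'zmax %.4f z med %.4f'%(np.percentile(Q[:,2],98),np.median(Q[:,2])))
E
```

```text
table z [[0.4941, 0.0752, -0.0015], [0.6253, 0.4351, -0.0014], [0.4144, 0.3269, -0.0004], [0.5768, -0.1857, -0.0039]]
[432, 131, 28, 15, 150] rect [ 738.  -183.6] [23.9  3.9] 89.8 zmax 0.1066 z med 0.0622
[203, 151, 19, 19, 257] rect [708.1 301.9] [37. 37.] 71.0 zmax 0.0157 z med 0.0075
[82, 152, 15, 26, 277] rect [696.2 551.2] [52.6 17.8] 0.9 zmax 0.0498 z med 0.0384
[383, 167, 37, 34, 828] rect [650.8 -95.3] [68.2 70. ] 4.3 zmax 0.0370 z med 0.0084
[176, 174, 19, 19, 251] rect [658.9 358.7] [37.9 35.9] 45.4 zmax 0.0164 z med 0.0077
[219, 175, 42, 32, 874] rect [628.6 237.2] [62.2 80.9] 42.5 zmax 0.0544 z med 0.0243
[345, 176, 20, 18, 252] rect [653.9  -1.8] [36.2 38.2] 43.9 zmax 0.0161 z med 0.0076
[274, 186, 27, 19, 415] rect [632.7 142.7] [34.8 53.7] 5.4 zmax 0.0156 z med 0.0125
[124, 214, 20, 88, 553] rect [504.3 463.9] [179.3  38. ] 0.4 zmax 0.0182 z med 0.0085
[161, 223, 15, 59, 279] rect [514.6 393.9] [ 26.8 120.6] 89.0 zmax 0.0135 z med 0.0078
[332, 225, 115, 75, 7358] rect [491.7 -58.5] [220.8 138. ] 84.7 zmax 0.0612 z med 0.0240
[207, 237, 92, 53, 2304] rect [490.  215.5] [188.8  99.9] 86.5 zmax 0.0524 z med 0.0063
```

View pics/c1.png

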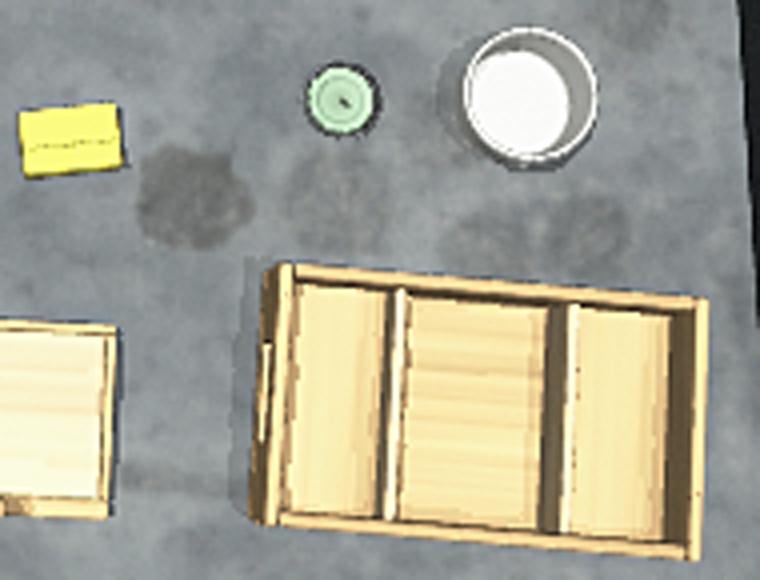

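View pics/c2.png

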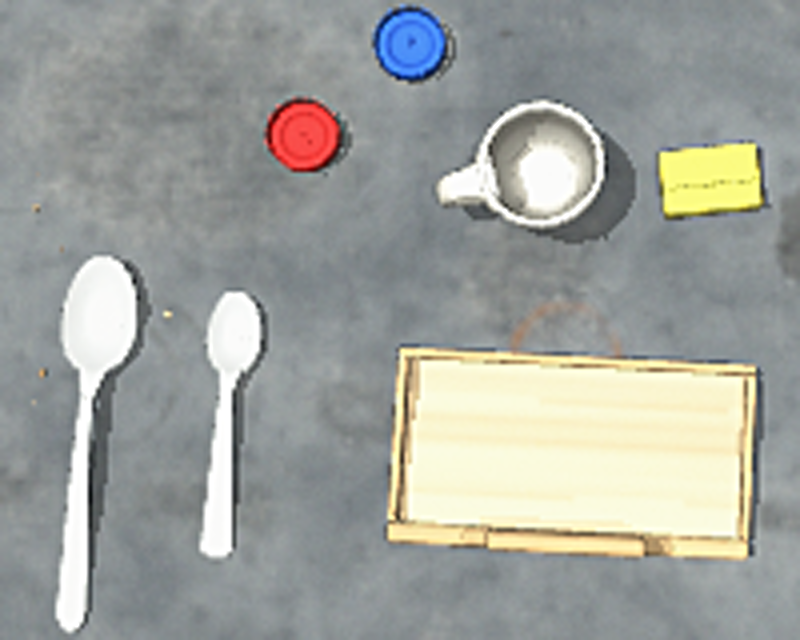

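```bash
cat >> h.py <<'E'
def fitrect(pts,L,Wd,th0):
    # outer rectangle by percentile extents over angle minimising area
    best=None
    for a in np.arange(th0-8,th0+8,0.1):
        t=np.radians(a); e=np.array([np.cos(t),np.sin(t)]); f=np.array([-e[1],e[0]])
        s=pts@e; w=pts@f
        lo,hi=np.percentile(s,[.5,99.5]); l2,h2=np.percentile(w,[.5,99.5])
        A=(hi-lo)*(h2-l2)
        if best is None or A<best[0]: best=(A,a,(hi+lo)/2*e+(h2+l2)/2*f,hi-lo,h2-l2)
    return best
def tool():
    o=get_obs(); M=R.from_euler('xyz',o['tcp_rot'],degrees=True).as_matrix()
    return np.array(o['ee_pos']),M,o
def plan(pos,jaw=None):
    """pos world m; jaw = world angle deg of jaw axis(mod 180). prints shift mm + rotvec rad in tool axes"""
    p,M,o=tool(); d=M.T@(np.array(pos)-p)*1000
    if jaw is None: Rt=M
    else:
        c=np.degrees(np.arctan2(M[1,1],M[0,1])); k=(jaw-c+90)%180-90
        t=np.radians(c+k); y=np.array([np.cos(t),np.sin(t),0]); x=np.array([0,0,-1.]); Rt=np.stack([x,y,np.cross(x,y)],1)
    rv=R.from_matrix(M.T@Rt).as_rotvec()
    print('shift',np.round(d,1),'rot',np.round(rv,4),'deg',np.round(np.degrees(np.linalg.norm(rv)),1),'| q6 %.1f'%o['q'][5],'t',o['time'])
E
python3 - <<'E'
from h import *
p,M,o=tool(); print(np.round(M,3))
p=cams.camera('top'); W=cloud(p); H=W[...,2]
def sel(x0,x1,y0,y1,z0,z1):
    m=(W[...,0]>x0)&(W[...,0]<x1)&(W[...,1]>y0)&(W[...,1]<y1)&(H>z0)&(H<z1); return W[m]
Q=sel(.4,.58,-.19,.08,.053,.07); print('box rim',len(Q),np.median(Q[:,2]),fitrect(Q[:,:2]*1000,0,0,-95+180))
Q=sel(.4,.58,-.19,.08,.040,.051); print('cross',len(Q),np.median(Q[:,2]))
Q=sel(.4,.58,.1,.33,.012,.025); print('tray rim',len(Q),np.median(Q[:,2]),fitrect(Q[:,:2]*1000,0,0,87))
Q=sel(.4,.58,.1,.33,.045,.06); print('board',len(Q),np.median(Q[:,2]),fitrect(Q[:,:2]*1000,0,0,87))
for n,b in [('tea',(.62,.69,-.03,.03,.012,.02)),('dish rim',(.6,.7,-.14,-.05,.031,.04)),('cup',(.59,.68,.18,.3,.048,.06)),('match',(.6,.67,.1,.185,.010,.02))]:
    Q=sel(*b)*1000; c,r=cv2.minEnclosingCircle(Q[:,:2].astype(np.float32)); print(n,len(Q),np.round(np.median(Q[:,2]),1),'circle',np.round(c,1),round(r,1),np.round(Q.min(0),1),np.round(Q.max(0),1))
    if n=='match': print(fitrect(Q[:,:2],0,0,90))
Q=sel(.41,.62,.36,.425,.003,.02)*1000
r=cv2.minAreaRect(Q[:,:2].astype(np.float32)); print('spoon',r, Q.min(0),Q.max(0))
for x in range(440,590,10):
    q=Q[abs(Q[:,0]-x)<5]
    if len(q): print(x,np.round([q[:,1].min(),q[:,1].max(),np.median(q[:,2]),q[:,2].max()],1))
for g in [(.56,.6,-.1,.05),(.58,.6,.1,.2),(.44,.56,.33,.36),(.44,.56,.09,.1)]:
    q=sel(*g,-.01,.01); print('table',np.median(q[:,2]))
E
```

```text
[[ 0.     0.428  0.904]
 [-0.     0.904 -0.428]
 [-1.    -0.     0.   ]]
box rim 1271 0.05891977410302218 (np.float64(27914.238200930566), np.float64(84.69999999999956), array([487.68618227, -59.47770824]), np.float64(215.37345722257817), np.float64(129.60853468625214))
cross 737 0.04655843195693543
tray rim 693 0.017185009410904617 (np.float64(18484.629720507935), np.float64(86.59999999999957), array([490.0532727 , 216.47627356]), np.float64(185.4260697261343), np.float64(99.68732955300663))
board 205 0.05079413723267223 (np.float64(779.4182416896134), np.float64(86.29999999999959), array([445.17422459, 219.51658643]), np.float64(79.09968920546035), np.float64(9.853619521374924))
tea 26 14.0 circle [652.8  -1.9] 19.6 [634.5 -20.8  12.1] [671.   16.4  18.3]
dish rim 179 34.5 circle [651.6 -95.7] 35.6 [ 616.7 -131.3   31.1] [685.3 -60.9  38.5]
cup 266 52.2 circle [635.  240.7] 41.5 [603.2 200.1  48.1] [667.3 281.3  57.5]
match 362 12.6 circle [633.2 142.5] 29.3 [614.4 115.9  10. ] [650.8 168.9  17.9]
(np.float64(1746.7980746564924), np.float64(95.29999999999924), array([633.06128346, 142.68725289]), np.float64(51.426766825717735), np.float64(33.966709993188715))
spoon ((515.99658203125, 394.528564453125), (207.3885040283203, 61.960811614990234), 1.5611507892608643) [413.11401838 361.7885627    3.00624105] [619.59466303 424.25145933  15.6448801 ]
440 [363.6 409.2   3.7   4.4]
450 [361.8 417.6   4.4   7.9]
460 [368.  407.4   5.4   9.3]
470 [364.1 424.2   5.6  10.7]
480 [393.4 405.    8.5  13. ]
490 [374.9 422.4   9.2  14.3]
500 [393.7 416.5  10.9  14. ]
510 [387.7 412.5  12.3  15.6]
520 [369.1 414.9  11.1  14.6]
530 [388.  412.8   8.4  13.4]
540 [369.2 415.2   5.3   9.7]
550 [371.4 407.2   4.6   9.3]
560 [373.8 406.9   4.6   8.7]
570 [367.5 424.3   5.8   8.8]
580 [365.7 413.9   3.5   4.2]
table -0.0003253229156554571
table -0.000356482830535243
table -0.0003558557896993775
table -0.0002457885670132942
```

```bash
python3 - <<'E'
from h import *
plan([.6202,-.0928,.150],-5.3)
# spoon by colour
p=cams.camera('top'); W=cloud(p); hsv=cv2.cvtColor(p['pixels'],cv2.COLOR_RGB2HSV)
m=(hsv[...,2]>195)&(hsv[...,1]<40)&(W[...,0]>.42)&(W[...,0]<.62)&(W[...,1]>.36)&(W[...,1]<.43)
Q=W[m]*1000; print(len(Q),cv2.minAreaRect(Q[:,:2].astype(np.float32)))
for x in range(440,595,10):
    q=Q[abs(Q[:,0]-x)<5]
    if len(q): print(x,len(q),np.round([q[:,1].min(),q[:,1].mean(),q[:,1].max(),np.median(q[:,2])],1))
E
```

```text
shift [  81.3 -368.7  600.3] rot [1.2215 0.     0.    ] deg 70.0 | q6 90.0 t 1.0
463 ((507.22039794921875, 396.1142272949219), (26.127485275268555, 135.6945037841797), 86.9371566772461)
440 22 [395.1 402.3 410.    1.9]
450 37 [394.2 401.8 410.1   3. ]
460 34 [394.5 400.9 407.3   4.3]
470 29 [394.1 399.5 405.2   7.1]
480 24 [393.9 399.4 405.4   8.5]
490 25 [393.2 398.2 402.7  10.1]
500 23 [393.6 397.8 402.4  10.9]
510 20 [393.6 397.3 400.7  11.3]
520 15 [393.9 396.4 399.3  11.3]
530 22 [389.6 395.2 399.6   9.4]
540 46 [383.4 395.6 407.2   3.9]
550 65 [380.9 394.6 406.7   3. ]
560 61 [381.2 394.7 406.4   2.7]
570 39 [384.  393.7 402.6   5.5]
580 1 [399.5 399.5 399.5   2. ]
```

Emit:
apply_moves(rows=[[[81, -369, 600, 1.2215, 0, 0, 0.35], [81, -369, 600, 1.2215, 0, 0, 0.35], [81, -369, 600, 1.2215, 0, 0, 0.35], [81, -369, 600, 1.2215, 0, 0, 0.35], [81, -369, 600, 1.2215, 0, 0, 0.35], [81, -369, 600, 1.2215, 0, 0, 0.35], [81, -369, 600, 1.2215, 0, 0, 0.35], [81, -369, 600, 1.2215, 0, 0, 0.35], [81, -369, 600, 1.2215, 0, 0, 0.35], [81, -369, 600, 1.2215, 0, 0, 0.35], [81, -369, 600, 1.2215, 0, 0, 0.35], [81, -369, 600, 1.2215, 0, 0, 0.35], [81, -369, 600, 1.2215, 0, 0, 0.35], [81, -369, 600, 1.2215, 0, 0, 0.35], [81, -369, 600, 1.2215, 0, 0, 0.35], [81, -369, 600, 1.2215, 0, 0, 0.35], [81, -369, 600, 1.2215, 0, 0, 0.35], [81, -369, 600, 1.2215, 0, 0, 0.35], [81, -369, 600, 1.2215, 0, 0, 0.35], [81, -369, 600, 1.2215, 0, 0, 0.35]]])

```text
time: 3.05
ee_pos: [0.6196, -0.092, 0.1509]
tcp_rot: [89.6, 90.0, -5.6]
wrist_force: [-0.4, -0.2, -0.4]
opening: 0.0297
```

```bash
python3 - <<'E'
from h import *
plan([.6202,-.0928,.016],-5.3); print(get_obs()['ee_pos'],get_obs()['opening'])
for n in ['side','top']:
    p=cams.camera(n);save(p,n+'1.png')
E
```

```text
shift [134.9   0.5   0.8] rot [ 0.0013  0.     -0.0008] deg 0.1 | q6 86.8 t 3.05
[ 0.61963911 -0.09198135  0.15091054] 0.02965134302562748
```

View pics/side1.png

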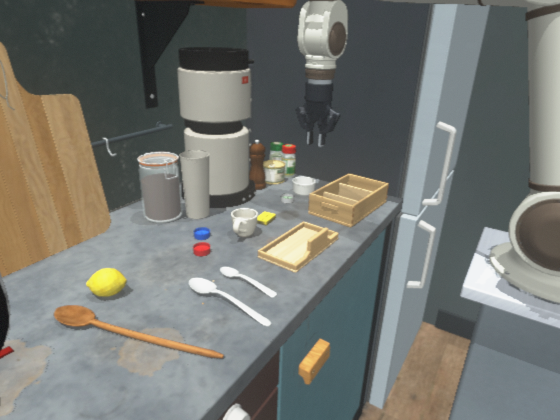

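View pics/top1.png

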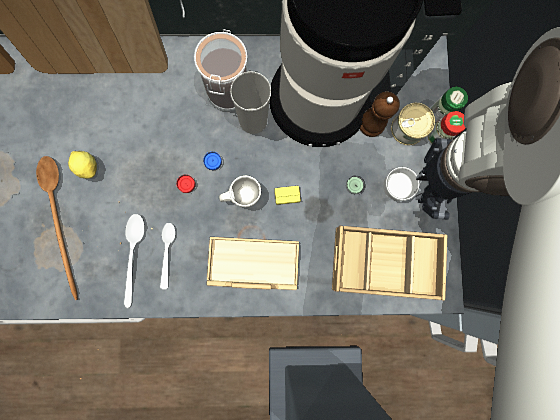

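```bash
python3 - <<'E'
from h import *
t,M,o=tool()
for n in ['side','top']:
    p=cams.camera(n);W=cloud(p)
    Q=(W[(abs(W-t)<[.05,.05,.06]).all(-1)]-t)*1000
    print(n,len(Q), 'zlow',np.percentile(Q[:,2],[0,1,3,10]),'x',np.percentile(Q[:,0],[1,99]),'y',np.percentile(Q[:,1],[1,99]))
E
```

```text
side 363 zlow [-1.08359112  1.55335812  2.82580862  9.58805698] x [-46.04964851  47.51913808] y [-11.23601417  19.05129895]
top 336 zlow [-0.88733629  2.34144363  5.07254617 10.71477004] x [-44.73951026  46.66332481] y [-7.04801493 17.42151454]
```

Emit:
apply_moves(rows=[[[45, 0.5, 0.8, 0, 0, 0, 0.35], [85, 0.5, 0.8, 0, 0, 0, 0.35], [110, 0.5, 0.8, 0, 0, 0, 0.35], [125, 0.5, 0.8, 0, 0, 0, 0.35], [134, 0.5, 0.8, 0, 0, 0, 0.35], [134, 0.5, 0.8, 0, 0, 0, 0.35], [134, 0.5, 0.8, 0, 0, 0, 0.35], [134, 0.5, 0.8, 0, 0, 0, 0], [134, 0.5, 0.8, 0, 0, 0, 0], [134, 0.5, 0.8, 0, 0, 0, 0], [134, 0.5, 0.8, 0, 0, 0, 0], [134, 0.5, 0.8, 0, 0, 0, 0], [134, 0.5, 0.8, 0, 0, 0, 0], [134, 0.5, 0.8, 0, 0, 0, 0]]], newtons=60)

```text
time: 4.65
ee_pos: [0.6213, -0.0936, 0.019]
tcp_rot: [89.4, 89.8, -5.9]
wrist_force: [-2.9, 1.2, 8.7]
opening: 0.0024
```

```bash
python3 - <<'E'
from h import *
o=get_obs(); print(o['ee_pos'],o['opening'],o['wrist_force'],o['torque'])
plan([.6202,-.0928,.15],-5.3)
for n in ['side']:
    p=cams.camera(n);save(p,n+'2.png')
E
```

```text
[ 0.62130176 -0.09356531  0.01896852] 0.0024030830610271324 [-2.90225031  1.19291205  8.69986505] [0.19051512 0.10593253 0.05626194]
shift [-131.    -0.7   -0.7] rot [ 0.0005  0.     -0.0037] deg 0.2 | q6 86.7 t 4.65
```

View pics/side2.png

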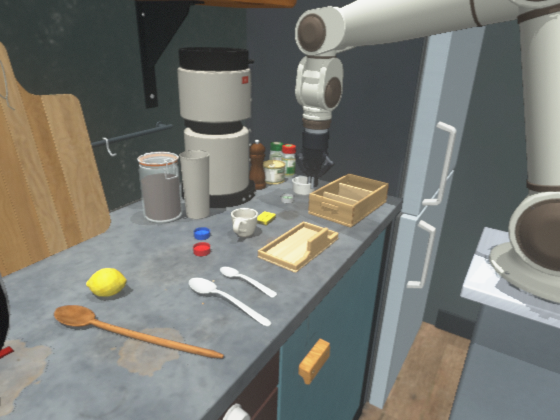

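```bash
python3 - <<'E'
from h import *
for n,(u0,u1,v0,v1) in {'side':(260,380,140,220),'top':(360,480,130,230)}.items():
    p=cams.camera(n);im=cv2.cvtColor(p['pixels'],cv2.COLOR_RGB2BGR)
    cv2.imwrite('pics/%s3.png'%n,cv2.resize(im[v0:v1,u0:u1],None,fx=6,fy=6,interpolation=cv2.INTER_CUBIC))
    W=cloud(p); t,M,o=tool()
    if n=='side':
        hsv=cv2.cvtColor(p['pixels'],cv2.COLOR_RGB2HSV)
    Q=W[(W[...,0]>.6)&(W[...,0]<.72)&(W[...,1]>-.15)&(W[...,1]<-.04)&(W[...,2]>.03)&(W[...,2]<.045)&(p['pixels'].min(-1)>130)]*1000
    print(n,len(Q),Q.min(0),Q.max(0))
E
```

```text
side 70 [ 616.52105309 -127.08422981   30.12100794] [691.36207852 -58.58530611  43.98641985]
top 68 [ 621.27749852 -103.30970522   31.39289436] [685.56742537 -61.20666542  38.87704405]
```

View pics/side3.png

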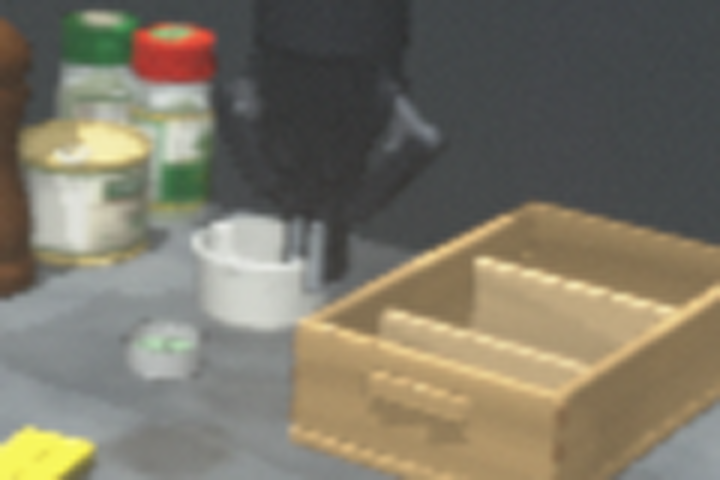

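View pics/top3.png

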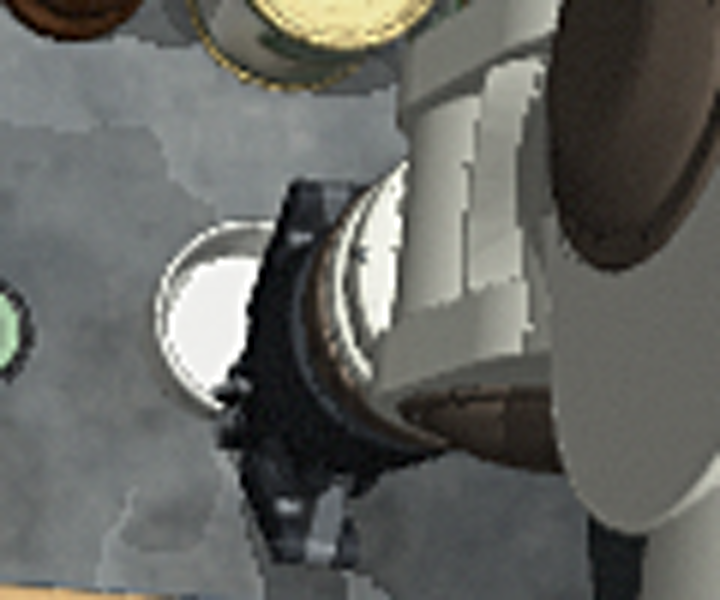

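Emit:
apply_moves(rows=[[[-8, 0, 0, 0, 0, 0, 0], [-16, 0, 0, 0, 0, 0, 0], [-30, 0, 0, 0, 0, 0, 0], [-50, 0, 0, 0, 0, 0, 0], [-50, 0, 0, 0, 0, 0, 0], [-50, 0, 0, 0, 0, 0, 0]]])

```text
time: 5.4
ee_pos: [0.6214, -0.0936, 0.0693]
tcp_rot: [88.3, 89.7, -6.9]
wrist_force: [0.1, -0.6, -3.6]
opening: 0.0022
```

```bash
python3 - <<'E'
from h import *
for n,(u0,u1,v0,v1) in {'side':(260,380,120,200),'top':(360,480,130,230)}.items():
    p=cams.camera(n);im=cv2.cvtColor(p['pixels'],cv2.COLOR_RGB2BGR)
    cv2.imwrite('pics/%s4.png'%n,cv2.resize(im[v0:v1,u0:u1],None,fx=6,fy=6,interpolation=cv2.INTER_CUBIC))
E
```

```text
(no output)
```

View pics/side4.png

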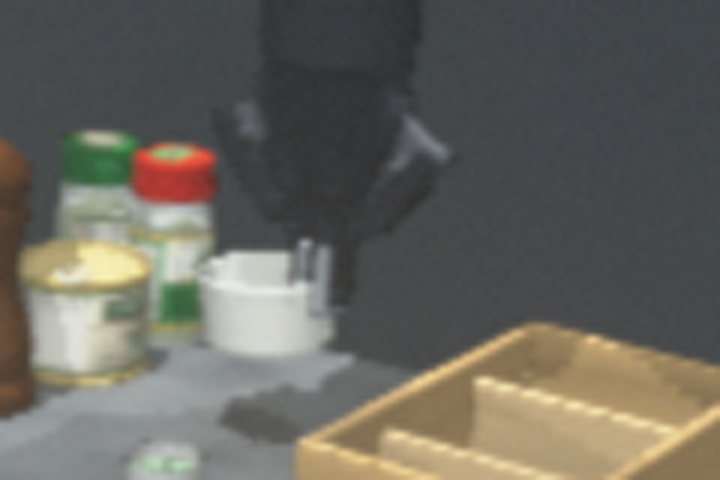

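View pics/top4.png

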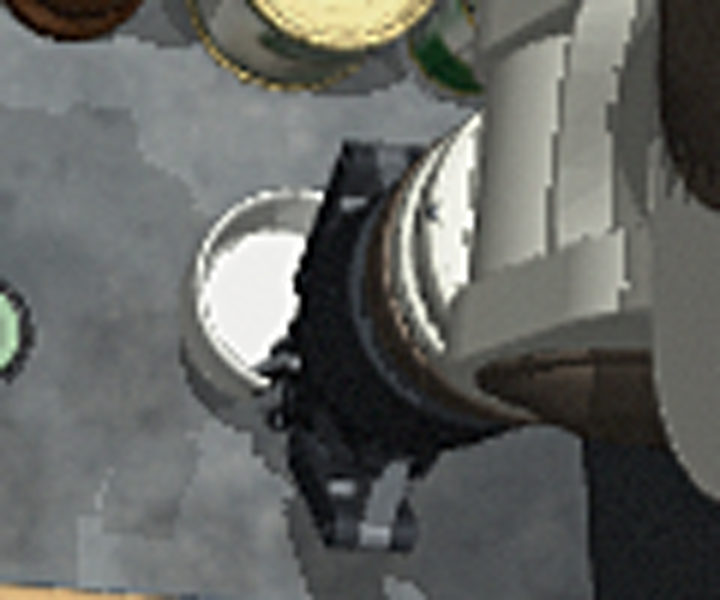

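```bash
python3 - <<'E'
from h import *
plan([.6213,-.0936,.135],-5.3)
plan([.4693,-.0585,.135],-5.3)
E
```

```text
shift [-67.    0.8   0. ] rot [ 0.0004 -0.     -0.0023] deg 0.1 | q6 86.7 t 5.5
shift [ -67.4 -153.8  -20.9] rot [ 0.0004 -0.     -0.0023] deg 0.1 | q6 86.7 t 5.5
```

Emit:
apply_moves(rows=[[[-30, 0, 0, 0, 0, 0, 0], [-60, 0, 0, 0, 0, 0, 0], [-67, -20, -3, 0, 0, 0, 0], [-67, -50, -7, 0, 0, 0, 0], [-67, -80, -11, 0, 0, 0, 0], [-67, -110, -15, 0, 0, 0, 0], [-67, -135, -18, 0, 0, 0, 0], [-67, -150, -21, 0, 0, 0, 0], [-67, -154, -21, 0, 0, 0, 0], [-67, -154, -21, 0, 0, 0, 0], [-67, -154, -21, 0, 0, 0, 0]]])

```text
time: 6.6
ee_pos: [0.4696, -0.0586, 0.1343]
tcp_rot: [89.9, 89.9, -5.3]
wrist_force: [-0.1, 0.5, -2.5]
opening: 0.0024
```

```bash
python3 - <<'E'
from h import *
plan([.4693,-.0585,.029],-5.3)
for n,(u0,u1,v0,v1) in {'side':(280,420,100,230),'top':(320,460,180,310)}.items():
    p=cams.camera(n);im=cv2.cvtColor(p['pixels'],cv2.COLOR_RGB2BGR)
    cv2.imwrite('pics/%s5.png'%n,cv2.resize(im[v0:v1,u0:u1],None,fx=4,fy=4,interpolation=cv2.INTER_CUBIC))
    W=cloud(p)
    Q=W[(W[...,0]>.46)&(W[...,0]<.56)&(W[...,1]>-.12)&(W[...,1]<-.01)&(W[...,2]>.11)&(W[...,2]<.18)&(p['pixels'].min(-1)>130)]*1000
    print(n,len(Q),Q.min(0),Q.max(0))
E
```

```text
shift [105.3  -0.5  -0. ] rot [ 0.0004  0.     -0.0021] deg 0.1 | q6 88.2 t 6.6
side 404 [464.21011685 -94.86917314 113.15852395] [536.80116987 -23.19551695 170.62222749]
top 572 [469.29130628 -86.73922386 114.04028075] [535.0325271  -25.43482318 153.35246928]
```

View pics/side5.png

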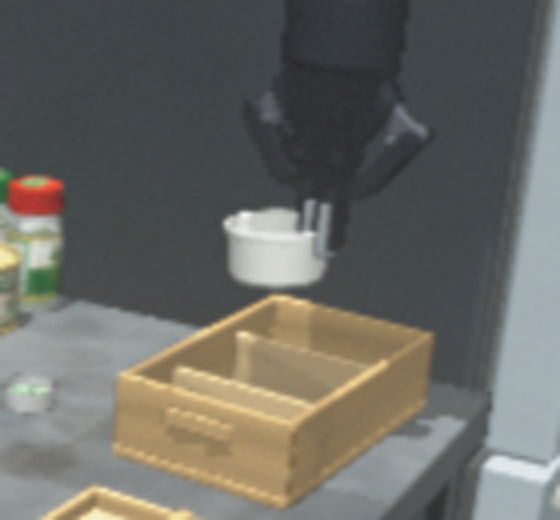

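View pics/top5.png

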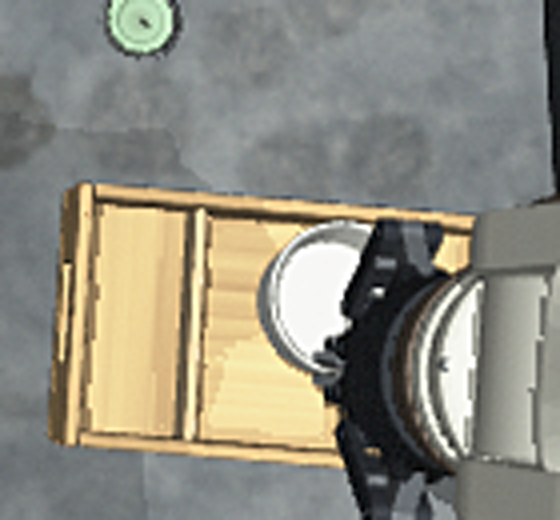

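Emit:
apply_moves(rows=[[[30, -0.5, 0, 0, 0, 0, 0], [60, -0.5, 0, 0, 0, 0, 0], [85, -0.5, 0, 0, 0, 0, 0], [98, -0.5, 0, 0, 0, 0, 0], [102, -0.5, 0, 0, 0, 0, 0], [102, -0.5, 0, 0, 0, 0, 0], [102, -0.5, 0, 0, 0, 0, 0]]])

```text
time: 7.4
ee_pos: [0.4702, -0.0587, 0.0335]
tcp_rot: [89.1, 89.8, -6.1]
wrist_force: [-0.6, 0.3, -1.9]
opening: 0.0024
```

Emit:
apply_moves(rows=[[[3, 0, 0, 0, 0, 0, 0], [4.5, 0, 0, 0, 0, 0, 0], [4.5, 0, 0, 0, 0, 0, 0]]])

```text
time: 7.7
ee_pos: [0.4706, -0.0587, 0.0294]
tcp_rot: [91.0, 89.7, -4.3]
wrist_force: [0.6, -0.1, -1.0]
opening: 0.0025
```

Emit:
apply_moves(rows=[[[2, 0, 0, 0, 0, 0, 0], [3, 0, 0, 0, 0, 0, 0], [3, 0, 0, 0, 0, 0, 0]]])

```text
time: 8.0
ee_pos: [0.4706, -0.0586, 0.0274]
tcp_rot: [92.6, 89.7, -2.7]
wrist_force: [-6.4, 1.8, 10.4]
opening: 0.0023
```

Emit:
apply_moves(rows=[[[0, 0, 0, 0, 0, 0, 0.2], [0, 0, 0, 0, 0, 0, 0.3], [0, 0, 0, 0, 0, 0, 0.3], [0, 0, 0, 0, 0, 0, 0.3], [-10, 0, 0, 0, 0, 0, 0.3], [-30, 0, 0, 0, 0, 0, 0.3], [-70, 0, 0, 0, 0, 0, 0.3], [-110, 0, 0, 0, 0, 0, 0.3], [-110, 0, 0, 0, 0, 0, 0.3]]])

```text
time: 8.9
ee_pos: [0.4723, -0.0588, 0.1435]
tcp_rot: [89.8, 89.2, -5.5]
wrist_force: [0.8, 0.3, -0.1]
opening: 0.0255
```

```bash
python3 - <<'E'
from h import *
print(tool()[1].round(3))
plan([.6539,-.0019,.12],-5.3)
for n,(u0,u1,v0,v1) in {'side':(280,420,130,230),'top':(320,460,180,310)}.items():
    p=cams.camera(n);im=cv2.cvtColor(p['pixels'],cv2.COLOR_RGB2BGR)
    cv2.imwrite('pics/%s6.png'%n,cv2.resize(im[v0:v1,u0:u1],None,fx=4,fy=4,interpolation=cv2.INTER_CUBIC))
E
```

```text
[[ 0.014  0.996 -0.092]
 [-0.001 -0.092 -0.996]
 [-1.     0.014  0.   ]]
shift [ 25.9 175.2 -73.4] rot [ 0.0005  0.0001 -0.0136] deg 0.8 | q6 88.2 t 8.9
```

View pics/side6.png

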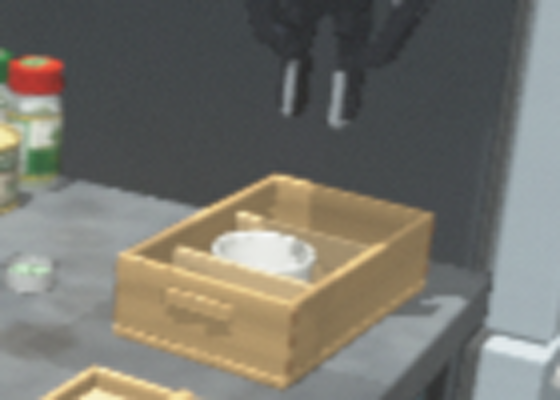

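View pics/top6.png

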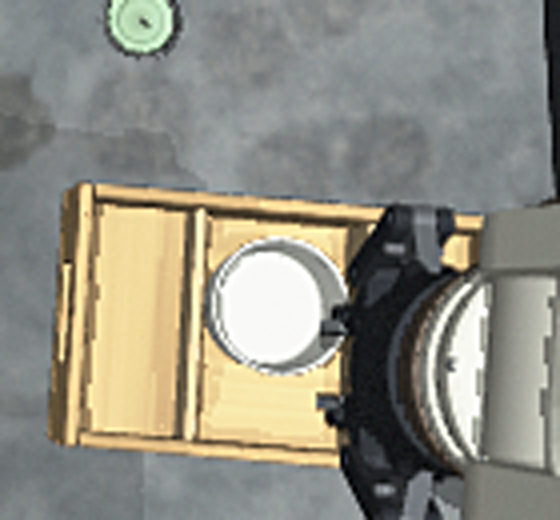

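Emit:
apply_moves(rows=[[[0, 45, -20, 0, 0, -0.0136, 0.65], [10, 90, -38, 0, 0, -0.0136, 0.65], [20, 135, -56, 0, 0, -0.0136, 0.65], [26, 165, -70, 0, 0, -0.0136, 0.65], [26, 175, -73.5, 0, 0, -0.0136, 0.65], [26, 175, -73.5, 0, 0, -0.0136, 0.65], [26, 175, -73.5, 0, 0, -0.0136, 0.65], [26, 175, -73.5, 0, 0, -0.0136, 0.65]]])

```text
time: 9.8
ee_pos: [0.651, -0.0019, 0.114]
tcp_rot: [-90.5, 89.6, 174.2]
wrist_force: [-0.1, 0.8, -0.6]
opening: 0.0551
```

```bash
python3 - <<'E'
from h import *
plan([.6535,-.0019,.004],-5.3)
t,M,o=tool()
for n in ['side','top']:
    p=cams.camera(n);W=cloud(p)
    Q=(W[(abs(W-t)<[.06,.05,.06]).all(-1)]-t)*1000
    print(n,len(Q), 'zlow',np.percentile(Q[:,2],[0,1,3,10]))
E
```

```text
shift [110.    3.2  -0.2] rot [ 0.0001 -0.0001  0.0065] deg 0.4 | q6 95.1 t 9.8
side 370 zlow [ 2.75720789  3.75500039  6.35115506 12.17736756]
top 112 zlow [ 8.63827023 10.80336418 15.04255788 20.00799708]
```

Emit:
apply_moves(rows=[[[40, 3.2, 0, 0, 0, 0.0065, 0.65], [75, 3.2, 0, 0, 0, 0.0065, 0.65], [95, 3.2, 0, 0, 0, 0.0065, 0.65], [107, 3.2, 0, 0, 0, 0.0065, 0.65], [110, 3.2, 0, 0, 0, 0.0065, 0.65], [110, 3.2, 0, 0, 0, 0.0065, 0.65], [110, 3.2, 0, 0, 0, 0.0065, 0.65], [110, 3.2, 0, 0, 0, 0.0065, 0], [110, 3.2, 0, 0, 0, 0.0065, 0], [110, 3.2, 0, 0, 0, 0.0065, 0], [110, 3.2, 0, 0, 0, 0.0065, 0], [110, 3.2, 0, 0, 0, 0.0065, 0], [110, 3.2, 0, 0, 0, 0.0065, 0]]], newtons=30)

```text
time: 11.2
ee_pos: [0.6546, -0.0021, 0.0061]
tcp_rot: [95.7, 89.8, 0.4]
wrist_force: [-1.3, 0.2, 7.0]
opening: 0.0359
```

Emit:
apply_moves(rows=[[[-10, 0, 0, 0, 0, 0, 0], [-40, 0, 0, 0, 0, 0, 0], [-80, 0, 0, 0, 0, 0, 0], [-115, 0, 0, 0, 0, 0, 0], [-115, 0, 0, 0, 0, 0, 0], [-115, 0, 0, 0, 0, 0, 0]]])

```text
time: 11.8
ee_pos: [0.6549, -0.0021, 0.1227]
tcp_rot: [95.3, 89.7, 0.0]
wrist_force: [-0.3, -0.6, -0.6]
opening: 0.0357
```

```bash
python3 - <<'E'
from h import *
plan([.4809,-.1332,.12],-5.3)
p=cams.camera('side');im=cv2.cvtColor(p['pixels'],cv2.COLOR_RGB2BGR)
cv2.imwrite('pics/side7.png',cv2.resize(im[100:220,230:380],None,fx=5,fy=5,interpolation=cv2.INTER_CUBIC))
E
```

```text
shift [   1.7 -161.2  146.6] rot [ 0.0001 -0.0005 -0.0056] deg 0.3 | q6 95.1 t 11.8
```

View pics/side7.png

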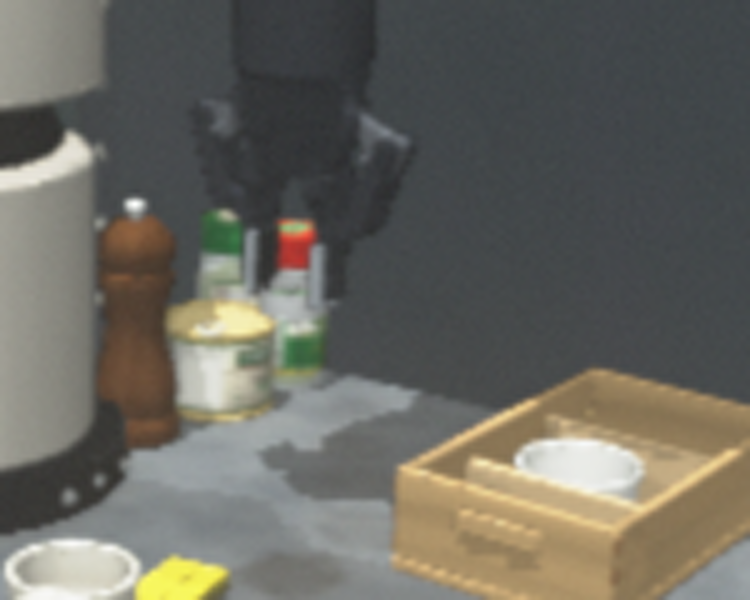

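Emit:
apply_moves(rows=[[[2, -32, 29, 0, 0, -0.0056, 0], [2, -64, 58, 0, 0, -0.0056, 0], [2, -96, 88, 0, 0, -0.0056, 0], [2, -128, 117, 0, 0, -0.0056, 0], [2, -150, 137, 0, 0, -0.0056, 0], [2, -161, 146.6, 0, 0, -0.0056, 0], [2, -161, 146.6, 0, 0, -0.0056, 0], [2, -161, 146.6, 0, 0, -0.0056, 0], [2, -161, 146.6, 0, 0, -0.0056, 0]]])

```text
time: 12.75
ee_pos: [0.4812, -0.1326, 0.1182]
tcp_rot: [-102.7, 89.8, 162.1]
wrist_force: [-0.4, -0.4, -0.1]
opening: 0.0359
```

```bash
python3 - <<'E'
from h import *
plan([.4809,-.1332,.031],-5.3)
p=cams.camera('side');im=cv2.cvtColor(p['pixels'],cv2.COLOR_RGB2BGR)
cv2.imwrite('pics/side8.png',cv2.resize(im[100:230,280:430],None,fx=5,fy=4.5,interpolation=cv2.INTER_CUBIC))
E
```

```text
shift [87.2 -0.   0.7] rot [ 0.001  -0.0006  0.0027] deg 0.2 | q6 79.8 t 12.75
```

View pics/side8.png

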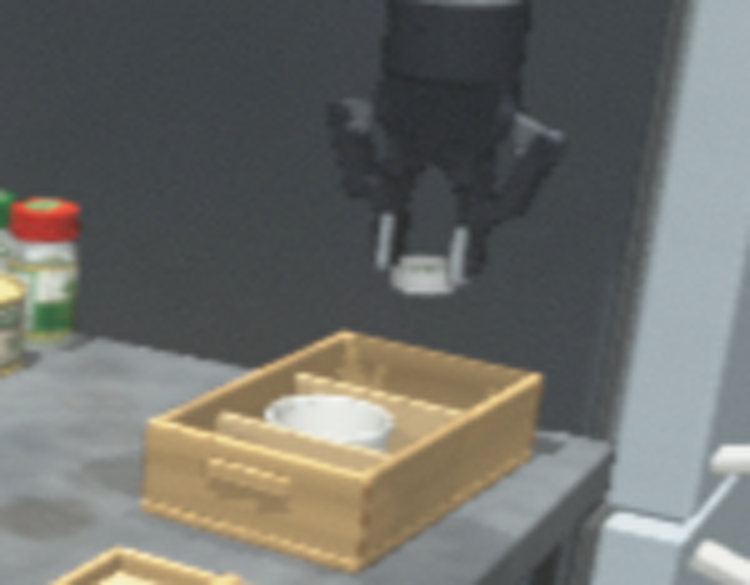

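Emit:
apply_moves(rows=[[[30, 0, 0.7, 0, 0, 0, 0], [60, 0, 0.7, 0, 0, 0, 0], [78, 0, 0.7, 0, 0, 0, 0], [84, 0, 0.7, 0, 0, 0, 0], [86, 0, 0.7, 0, 0, 0, 0], [87, 0, 0.7, 0, 0, 0, 0], [87, 0, 0.7, 0, 0, 0, 0]]])

```text
time: 13.5
ee_pos: [0.4816, -0.1332, 0.0321]
tcp_rot: [-103.4, 89.9, 161.4]
wrist_force: [-1.1, -0.6, -0.5]
opening: 0.0358
```

Emit:
apply_moves(rows=[[[1, 0, 0, 0, 0, 0, 0], [2, 0, 0, 0, 0, 0, 0], [2, 0, 0, 0, 0, 0, 0]]])

```text
time: 13.8
ee_pos: [0.4817, -0.1333, 0.0303]
tcp_rot: [-103.2, 89.9, 161.6]
wrist_force: [-0.9, 0.5, 0.3]
opening: 0.0356
```

Emit:
apply_moves(rows=[[[1, 0, 0, 0, 0, 0, 0], [1, 0, 0, 0, 0, 0, 0.5], [1, 0, 0, 0, 0, 0, 0.6], [1, 0, 0, 0, 0, 0, 0.6], [-10, 0, 0, 0, 0, 0, 0.6], [-40, 0, 0, 0, 0, 0, 0.6], [-80, 0, 0, 0, 0, 0, 0.6], [-100, 0, 0, 0, 0, 0, 0.6], [-100, 0, 0, 0, 0, 0, 0.6]]])

```text
time: 14.7
ee_pos: [0.4834, -0.1338, 0.1345]
tcp_rot: [80.7, 89.7, -14.5]
wrist_force: [-0.1, 0.2, -0.8]
opening: 0.051
```

```bash
python3 - <<'E'
from h import *
plan([.633,.1415,.14],95.3)
for n,(u0,u1,v0,v1) in {'side':(280,420,130,230),'top':(260,460,160,310)}.items():
    p=cams.camera(n);im=cv2.cvtColor(p['pixels'],cv2.COLOR_RGB2BGR)
    cv2.imwrite('pics/%s9.png'%n,cv2.resize(im[v0:v1,u0:u1],None,fx=4,fy=4,interpolation=cv2.INTER_CUBIC))
E
```

```text
shift [  -5.1  124.  -287.7] rot [ 1.3872 -0.0027 -0.0045] deg 79.5 | q6 79.7 t 14.7
```

View pics/side9.png

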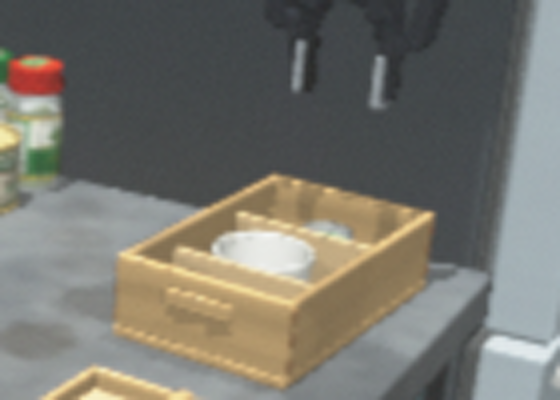

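View pics/top9.png

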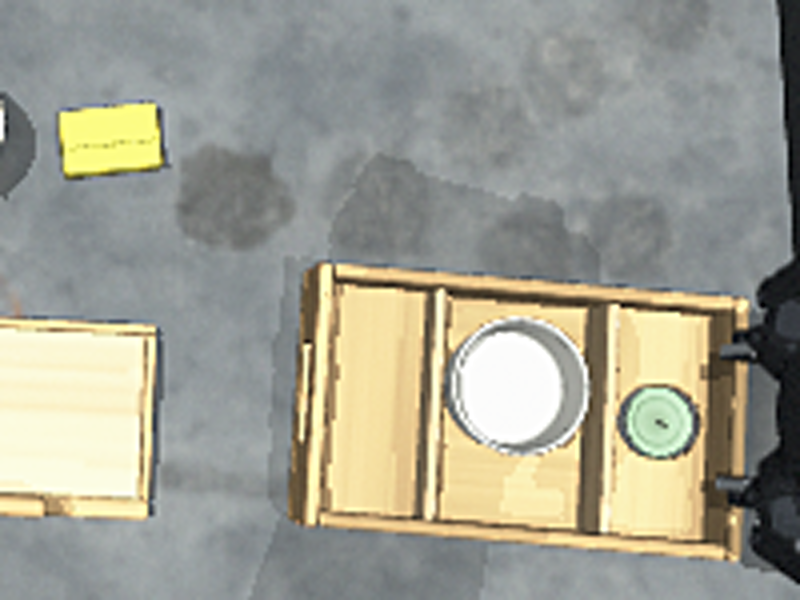

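Emit:
apply_moves(rows=[[[-5, 20, -45, -0.2, 0, 0, 0.75], [-5, 36, -85, -0.5, 0, 0, 0.75], [-5, 52, -125, -0.8, 0, 0, 0.75], [-5, 70, -165, -1.1, 0, 0, 0.75], [-5, 88, -205, -1.4, 0, 0, 0.75], [-5, 105, -245, -1.6, 0, 0, 0.75], [-5, 118, -275, -1.755, 0, 0, 0.75], [-5, 124, -287.7, -1.755, 0, 0, 0.75], [-5, 124, -287.7, -1.755, 0, 0, 0.75], [-5, 124, -287.7, -1.755, 0, 0, 0.75], [-5, 124, -287.7, -1.755, 0, 0, 0.75], [-5, 124, -287.7, -1.755, 0, 0, 0.75], [-5, 124, -287.7, -1.755, 0, 0, 0.75], [-5, 124, -287.7, -1.755, 0, 0, 0.75], [-5, 124, -287.7, -1.755, 0, 0, 0.75], [-5, 124, -287.7, -1.755, 0, 0, 0.75]]])

```text
time: 16.4
ee_pos: [0.6316, 0.1418, 0.1356]
tcp_rot: [173.1, 90.0, 178.3]
wrist_force: [0.6, -0.2, -0.4]
opening: 0.0639
```

```bash
python3 - <<'E'
from h import *
plan([.633,.1415,.003],95.3)
E
```

```text
shift [132.6  -0.4   1.5] rot [-0.001  -0.0005 -0.0001] deg 0.1 | q6 7.4 t 16.4
```

Emit:
apply_moves(rows=[[[45, -0.4, 1.5, 0, 0, 0, 0.75], [85, -0.4, 1.5, 0, 0, 0, 0.75], [115, -0.4, 1.5, 0, 0, 0, 0.75], [128, -0.4, 1.5, 0, 0, 0, 0.75], [132.5, -0.4, 1.5, 0, 0, 0, 0.75], [132.5, -0.4, 1.5, 0, 0, 0, 0.75], [132.5, -0.4, 1.5, 0, 0, 0, 0.75], [132.5, -0.4, 1.5, 0, 0, 0, 0], [132.5, -0.4, 1.5, 0, 0, 0, 0], [132.5, -0.4, 1.5, 0, 0, 0, 0], [132.5, -0.4, 1.5, 0, 0, 0, 0], [132.5, -0.4, 1.5, 0, 0, 0, 0]]], newtons=30)

```text
time: 17.6
ee_pos: [0.6341, 0.1418, 0.0051]
tcp_rot: [9.9, 89.9, 15.2]
wrist_force: [-0.3, 0.3, 5.6]
opening: 0.0509
```

Emit:
apply_moves(rows=[[[-10, 0, 0, 0, 0, 0, 0], [-40, 0, 0, 0, 0, 0, 0], [-80, 0, 0, 0, 0, 0, 0], [-115, 0, 0, 0, 0, 0, 0], [-115, 0, 0, 0, 0, 0, 0], [-115, 0, 0, 0, 0, 0, 0]]])

```text
time: 18.2
ee_pos: [0.6345, 0.1419, 0.1219]
tcp_rot: [9.1, 89.7, 14.3]
wrist_force: [-0.1, 0.5, 0.1]
opening: 0.0506
```

```bash
python3 - <<'E'
from h import *
plan([.4945,.0142,.12],-5.3)
p=cams.camera('side');im=cv2.cvtColor(p['pixels'],cv2.COLOR_RGB2BGR)
cv2.imwrite('pics/side10.png',cv2.resize(im[100:250,210:400],None,fx=4,fy=4,interpolation=cv2.INTER_CUBIC))
E
```

```text
shift [   1.  -114.3 -151.1] rot [-1.3868  0.0051  0.003 ] deg 79.5 | q6 7.4 t 18.2
```

View pics/side10.png

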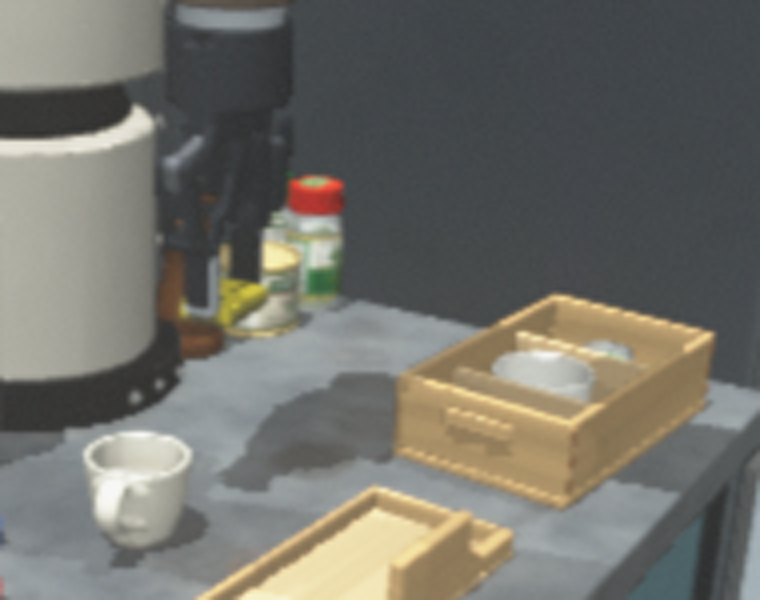

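Emit:
apply_moves(rows=[[[-3, -22, -29, 0.15, 0, 0, 0], [-3, -44, -58, 0.35, 0, 0, 0], [-3, -66, -87, 0.6, 0, 0, 0], [-3, -88, -116, 0.9, 0, 0, 0], [-3, -105, -139, 1.2, 0, 0, 0], [0, -114.3, -151, 1.5, 0, 0, 0], [0, -114.3, -151, 1.755, 0, 0, 0], [0, -114.3, -151, 1.755, 0, 0, 0], [0, -114.3, -151, 1.755, 0, 0, 0], [0, -114.3, -151, 1.755, 0, 0, 0], [0, -114.3, -151, 1.755, 0, 0, 0], [0, -114.3, -151, 1.755, 0, 0, 0], [0, -114.3, -151, 1.755, 0, 0, 0], [0, -114.3, -151, 1.755, 0, 0, 0], [0, -114.3, -151, 1.755, 0, 0, 0]]])

```text
time: 19.75
ee_pos: [0.4936, 0.0141, 0.1193]
tcp_rot: [115.2, 89.9, 20.1]
wrist_force: [-0.5, 0.0, -0.7]
opening: 0.0506
```

```bash
python3 - <<'E'
from h import *
plan([.4945,.0142,.031],-5.3)
for n,(u0,u1,v0,v1) in {'side':(260,420,100,230),'top':(300,460,170,310)}.items():
    p=cams.camera(n);im=cv2.cvtColor(p['pixels'],cv2.COLOR_RGB2BGR)
    cv2.imwrite('pics/%s11.png'%n,cv2.resize(im[v0:v1,u0:u1],None,fx=4,fy=4,interpolation=cv2.INTER_CUBIC))
E
```

```text
shift [88.3  0.7 -0.1] rot [ 0.0022 -0.0009 -0.002 ] deg 0.2 | q6 96.8 t 19.75
```

View pics/side11.png

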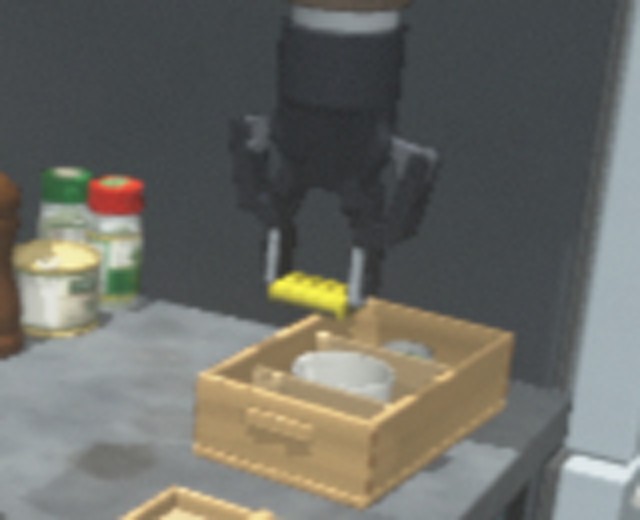

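View pics/top11.png

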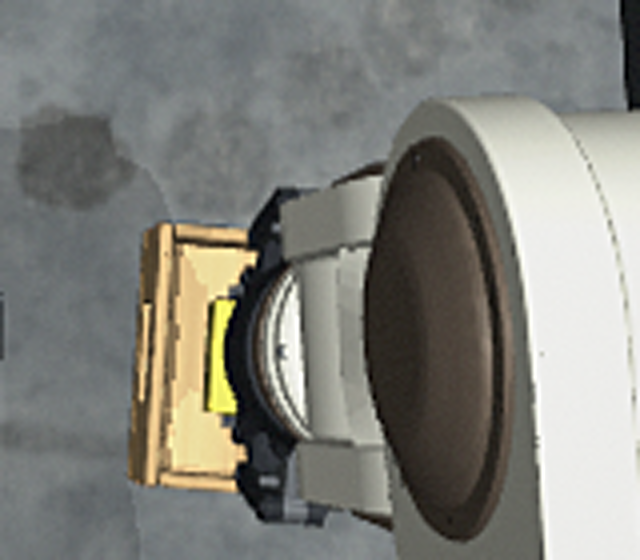

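Emit:
apply_moves(rows=[[[30, 0.7, 0, 0, 0, 0, 0], [60, 0.7, 0, 0, 0, 0, 0], [78, 0.7, 0, 0, 0, 0, 0], [85, 0.7, 0, 0, 0, 0, 0], [88, 0.7, 0, 0, 0, 0, 0], [88, 0.7, 0, 0, 0, 0, 0], [88, 0.7, 0, 0, 0, 0, 0]]])

```text
time: 20.55
ee_pos: [0.4954, 0.0141, 0.0327]
tcp_rot: [106.1, 89.8, 10.9]
wrist_force: [-0.6, 0.5, 0.1]
opening: 0.0508
```

Emit:
apply_moves(rows=[[[1, 0, 0, 0, 0, 0, 0], [2.5, 0, 0, 0, 0, 0, 0], [2.5, 0, 0, 0, 0, 0, 0]]])

```text
time: 20.85
ee_pos: [0.4955, 0.0142, 0.0304]
tcp_rot: [105.9, 89.7, 10.7]
wrist_force: [-0.3, 1.5, -0.7]
opening: 0.0507
```

Emit:
apply_moves(rows=[[[1.5, 0, 0, 0, 0, 0, 0], [1.5, 0, 0, 0, 0, 0, 0], [1.5, 0, 0, 0, 0, 0, 0.7], [1.5, 0, 0, 0, 0, 0, 0.72], [1.5, 0, 0, 0, 0, 0, 0.72], [-10, 0, 0, 0, 0, 0, 0.72], [-40, 0, 0, 0, 0, 0, 0.72], [-80, 0, 0, 0, 0, 0, 0.72], [-120, 0, 0, 0, 0, 0, 0.4], [-120, 0, 0, 0, 0, 0, 0.4], [-120, 0, 0, 0, 0, 0, 0.4]]])

```text
time: 21.95
ee_pos: [0.4956, 0.014, 0.1518]
tcp_rot: [102.5, 89.6, 7.2]
wrist_force: [-0.4, 0.0, -0.1]
opening: 0.0341
```

```bash
python3 - <<'E'
from h import *
# board grip, TCP over board centre
plan([.4452,.2190,.15],-3.6)
for n,(u0,u1,v0,v1) in {'side':(220,420,110,260),'top':(200,400,160,310)}.items():
    p=cams.camera(n);im=cv2.cvtColor(p['pixels'],cv2.COLOR_RGB2BGR)
    cv2.imwrite('pics/%s12.png'%n,cv2.resize(im[v0:v1,u0:u1],None,fx=4,fy=4,interpolation=cv2.INTER_CUBIC))
E
```

```text
shift [   1.6  -68.8 -199.5] rot [-0.0282 -0.0014 -0.0068] deg 1.7 | q6 96.8 t 21.95
```

View pics/side12.png

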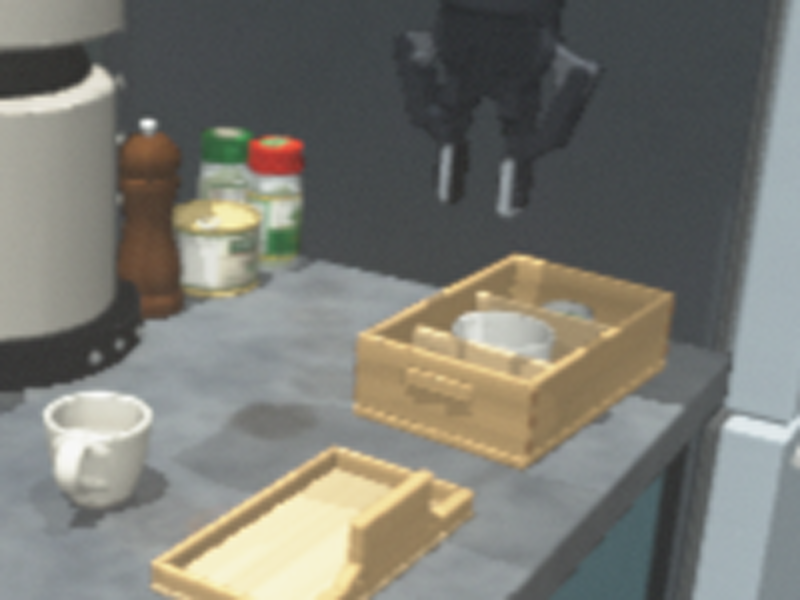

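View pics/top12.png

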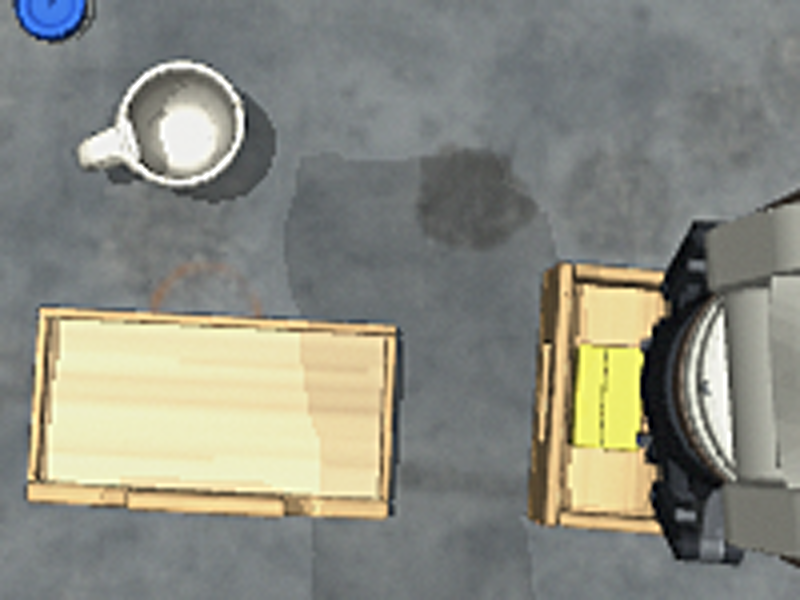

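Emit:
apply_moves(rows=[[[1.6, -15, -45, -0.0282, 0, -0.0068, 0.4], [1.6, -30, -90, -0.0282, 0, -0.0068, 0.4], [1.6, -46, -135, -0.0282, 0, -0.0068, 0.4], [1.6, -60, -175, -0.0282, 0, -0.0068, 0.4], [1.6, -68.8, -199.5, -0.0282, 0, -0.0068, 0.4], [1.6, -68.8, -199.5, -0.0282, 0, -0.0068, 0.4], [1.6, -68.8, -199.5, -0.0282, 0, -0.0068, 0.4], [1.6, -68.8, -199.5, -0.0282, 0, -0.0068, 0.4], [1.6, -68.8, -199.5, -0.0282, 0, -0.0068, 0.4]]])

```text
time: 22.95
ee_pos: [0.4443, 0.218, 0.1477]
tcp_rot: [-99.0, 89.8, 167.3]
wrist_force: [-0.4, 1.0, -0.3]
opening: 0.034
```

```bash
python3 - <<'E'
from h import *
plan([.4452,.2192,.024],-3.6)
E
```

```text
shift [123.7   1.3  -1.2] rot [-0.0014 -0.0007  0.0041] deg 0.3 | q6 119.7 t 22.95
```

Emit:
apply_moves(rows=[[[40, 1, -1.2, 0, 0, 0.004, 0.4], [75, 1, -1.2, 0, 0, 0.004, 0.4], [105, 1, -1.2, 0, 0, 0.004, 0.4], [120, 1, -1.2, 0, 0, 0.004, 0.4], [123.7, 1, -1.2, 0, 0, 0.004, 0.4], [123.7, 1, -1.2, 0, 0, 0.004, 0.4], [123.7, 1, -1.2, 0, 0, 0.004, 0.4], [123.7, 1, -1.2, 0, 0, 0.004, 0], [123.7, 1, -1.2, 0, 0, 0.004, 0], [123.7, 1, -1.2, 0, 0, 0.004, 0], [123.7, 1, -1.2, 0, 0, 0.004, 0], [123.7, 1, -1.2, 0, 0, 0.004, 0], [123.7, 1, -1.2, 0, 0, 0.004, 0]]], newtons=100)

```text
time: 24.25
ee_pos: [0.4457, 0.2196, 0.0254]
tcp_rot: [130.4, 89.8, 36.8]
wrist_force: [0.1, -1.4, 6.3]
opening: 0.0081
```

Emit:
apply_moves(rows=[[[-8, 0, 0, 0, 0, 0, 0], [-25, 0, 0, 0, 0, 0, 0], [-55, 0, 0, 0, 0, 0, 0], [-85, 0, 0, 0, 0, 0, 0], [-115, 0, 0, 0, 0, 0, 0], [-125, 0, 0, 0, 0, 0, 0], [-125, 0, 0, 0, 0, 0, 0], [-125, 0, 0, 0, 0, 0, 0]]])

```text
time: 25.05
ee_pos: [0.4451, 0.2193, 0.1491]
tcp_rot: [143.4, 89.9, 49.7]
wrist_force: [0.3, -0.5, -1.9]
opening: 0.0084
```

```bash
cat >> h.py <<'E'
def traypose(W,zl,box):
    x0,x1,y0,y1=box
    m=(W[...,0]>x0)&(W[...,0]<x1)&(W[...,1]>y0)&(W[...,1]<y1)&(W[...,2]>zl[0])&(W[...,2]<zl[1])
    return W[m]*1000
E
python3 - <<'E'
from h import *
t,M,o=tool(); print(t,np.round(M,3))
for n,(u0,u1,v0,v1) in {'side':(220,420,110,260),'top':(160,360,180,330)}.items():
    p=cams.camera(n);im=cv2.cvtColor(p['pixels'],cv2.COLOR_RGB2BGR)
    cv2.imwrite('pics/%s13.png'%n,cv2.resize(im[v0:v1,u0:u1],None,fx=4,fy=4,interpolation=cv2.INTER_CUBIC))
    W=cloud(p); Q=traypose(W,(.09,.2),(.4,.58,.08,.34)); 
    hue=0
    print(n,len(Q),Q.min(0),Q.max(0))
    c=(Q[:,2]<145)&(Q[:,0]>t[0]*1000+15); q=Q[c]
    if n=='top':
        fl=q; A=np.c_[fl[:,:2],np.ones(len(fl))]
        # floor plane robust
        co=np.linalg.lstsq(A,fl[:,2],rcond=None)[0]
        for _ in range(5):
            r=fl[:,2]-A@co; k=abs(r)<4; co=np.linalg.lstsq(A[k],fl[k,2],rcond=None)[0]
        print('floor slope deg x,y',np.degrees(co[:2]),'n',k.sum(),'z at tcp+45', co@[t[0]*1000+45,t[1]*1000,1])
        print(fitrect(q[:,:2],0,0,86.6))
E
```

```text
[0.44508063 0.21926726 0.14913877] [[ 0.001  0.998 -0.064]
 [ 0.001 -0.064 -0.998]
 [-1.     0.001 -0.001]]
side 2348 [408.43562406 123.46049325 122.20669123] [547.23640328 314.35991364 199.99213686]
top 1413 [457.164986   120.56468261 121.44581038] [544.73803778 307.97565769 144.8265872 ]
floor slope deg x,y [ 0.2919412  -0.00591993] n 970 z at tcp+45 126.75003668446122
(np.float64(12357.95090859528), np.float64(83.59999999999971), array([508.66035694, 214.47080024]), np.float64(185.8259287458365), np.float64(66.50283408779768))
```

View pics/side13.png

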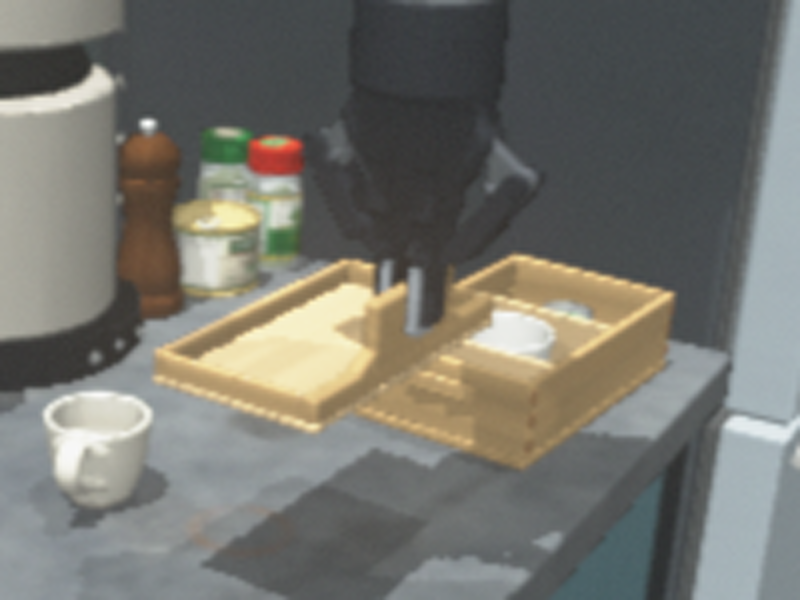

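View pics/top13.png

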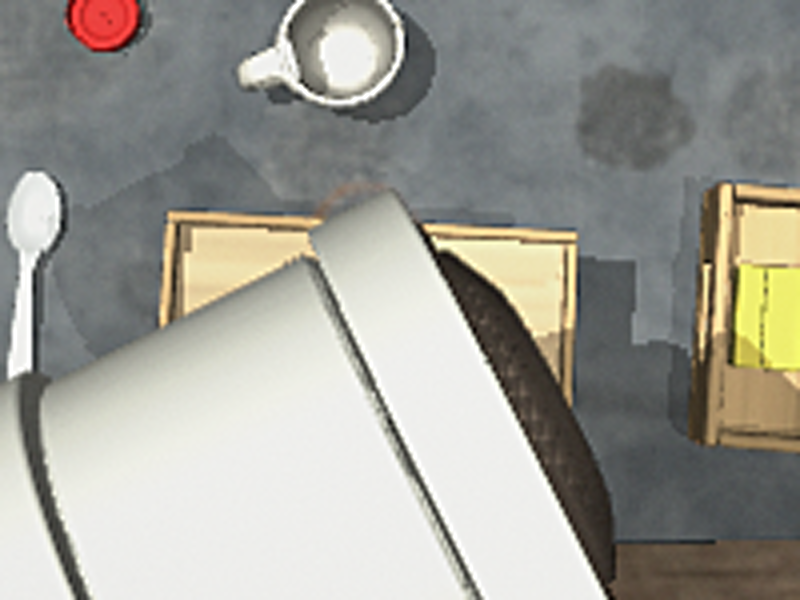

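```bash
python3 - <<'E'
from h import *
plan([.4434,-.0550,.15],-5.3)
E
```

```text
shift [ -1.5  16.2 273.6] rot [ 0.0284 -0.0004  0.0003] deg 1.6 | q6 119.9 t 25.15
```

Emit:
apply_moves(rows=[[[-1.5, 1, 15, 0, 0, 0, 0], [-1.5, 3, 45, 0.005, 0, 0, 0], [-1.5, 5, 80, 0.01, 0, 0, 0], [-1.5, 7, 115, 0.015, 0, 0, 0], [-1.5, 9, 150, 0.02, 0, 0, 0], [-1.5, 11, 185, 0.025, 0, 0, 0], [-1.5, 13, 220, 0.028, 0, 0, 0], [-1.5, 15, 250, 0.028, 0, 0, 0], [-1.5, 16, 268, 0.0284, 0, 0, 0], [-1.5, 16.2, 273.6, 0.0284, 0, 0, 0], [-1.5, 16.2, 273.6, 0.0284, 0, 0, 0], [-1.5, 16.2, 273.6, 0.0284, 0, 0, 0], [-1.5, 16.2, 273.6, 0.0284, 0, 0, 0]]])

```text
time: 26.45
ee_pos: [0.4433, -0.0542, 0.1499]
tcp_rot: [-133.8, 90.0, 130.9]
wrist_force: [-0.7, 0.1, -1.6]
opening: 0.0081
```

```bash
python3 - <<'E'
from h import *
plan([.4434,-.0550,.0735],-5.3)
t,M,o=tool(); print(t,np.round(M,3),o['opening'])
for n,(u0,u1,v0,v1) in {'side':(260,420,110,250),'top':(300,480,180,330)}.items():
    p=cams.camera(n);im=cv2.cvtColor(p['pixels'],cv2.COLOR_RGB2BGR)
    cv2.imwrite('pics/%s14.png'%n,cv2.resize(im[v0:v1,u0:u1],None,fx=4,fy=4,interpolation=cv2.INTER_CUBIC))
    W=cloud(p); Q=traypose(W,(.1,.147),(.4,.58,-.2,.08))
    print(n,len(Q),Q.min(0),Q.max(0))
    q=Q[Q[:,2]>133]
    e=np.array([.0924,.9957]); nn=np.array([.9957,-.0924]); c=np.array([487.7,-59.5])
    print('box frame ext (along n)',np.percentile((q[:,:2]-c)@nn,[.5,99.5]),'along e',np.percentile((q[:,:2]-c)@e,[.5,99.5]))
E
```

```text
shift [76.4  0.2  0.8] rot [ 0.001  -0.0005  0.0006] deg 0.1 | q6 88.2 t 26.45
[ 0.4433178  -0.05423449  0.14986877] [[-0.     0.996 -0.091]
 [ 0.001 -0.091 -0.996]
 [-1.    -0.001 -0.001]] 0.008069255439542419
side 1027 [ 432.3783204  -153.25220064  122.41734177] [547.75211409  41.10501204 146.97682029]
box frame ext (along n) [-49.12635983  51.18560643] along e [-89.76634191  97.611393  ]
top 3830 [ 441.32788119 -154.5174154   121.89998908] [545.3368815   38.58059867 146.61749233]
box frame ext (along n) [-49.81790755  49.92958571] along e [-90.83110636  94.38057925]
```

View pics/side14.png

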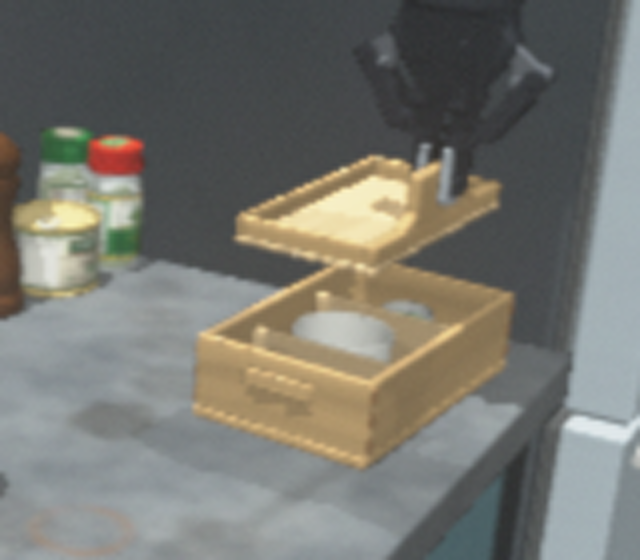

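View pics/top14.png

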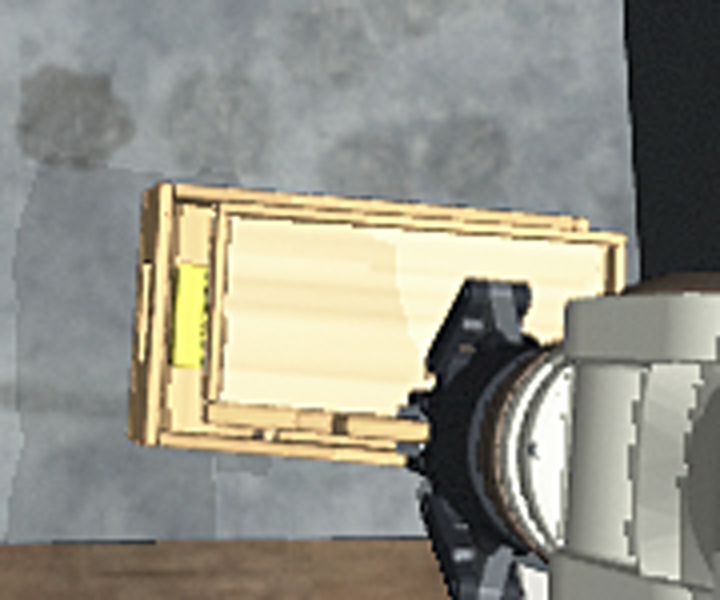

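Emit:
apply_moves(rows=[[[15, 0.1, 1.8, 0, 0, 0, 0], [35, 0.1, 1.8, 0, 0, 0, 0], [52, 0.1, 1.8, 0, 0, 0, 0], [64, 0.1, 1.8, 0, 0, 0, 0], [70, 0.1, 1.8, 0, 0, 0, 0], [72, 0.1, 1.8, 0, 0, 0, 0], [72, 0.1, 1.8, 0, 0, 0, 0], [72, 0.1, 1.8, 0, 0, 0, 0]]])

```text
time: 27.35
ee_pos: [0.4437, -0.0561, 0.0786]
tcp_rot: [123.2, 90.0, 28.0]
wrist_force: [0.4, 0.3, -1.4]
opening: 0.0086
```

Emit:
apply_moves(rows=[[[1.5, 0, 0, 0, 0, 0, 0], [2.5, 0, 0, 0, 0, 0, 0], [2.5, 0, 0, 0, 0, 0, 0]]])

```text
time: 27.65
ee_pos: [0.4438, -0.0561, 0.0762]
tcp_rot: [118.3, 89.9, 23.0]
wrist_force: [-0.4, -0.3, -2.4]
opening: 0.0083
```

Emit:
apply_moves(rows=[[[1.5, 0, 0, 0, 0, 0, 0], [2, 0, 0, 0, 0, 0, 0], [2, 0, 0, 0, 0, 0, 0]]])

```text
time: 27.95
ee_pos: [0.4437, -0.0561, 0.074]
tcp_rot: [126.3, 90.0, 31.1]
wrist_force: [0.1, 0.1, -1.5]
opening: 0.0083
```

Emit:
apply_moves(rows=[[[1, 0, 0, 0, 0, 0, 0], [1.5, 0, 0, 0, 0, 0, 0], [1.5, 0, 0, 0, 0, 0, 0]]])

```text
time: 28.25
ee_pos: [0.4438, -0.0561, 0.0734]
tcp_rot: [106.5, 89.9, 11.3]
wrist_force: [-3.5, 0.1, 5.7]
opening: 0.008
```

Contact; release and rise.

Emit:
apply_moves(rows=[[[0, 0, 0, 0, 0, 0, 0.15], [0, 0, 0, 0, 0, 0, 0.3], [0, 0, 0, 0, 0, 0, 0.3], [0, 0, 0, 0, 0, 0, 0.3], [-10, 0, 0, 0, 0, 0, 0.3], [-35, 0, 0, 0, 0, 0, 0.3], [-70, 0, 0, 0, 0, 0, 0.3], [-100, 0, 0, 0, 0, 0, 0.3], [-100, 0, 0, 0, 0, 0, 0.3]]])

```text
time: 29.15
ee_pos: [0.4453, -0.0563, 0.1782]
tcp_rot: [91.3, 89.5, -3.9]
wrist_force: [-0.5, 0.8, -0.3]
opening: 0.0257
```

```bash
python3 - <<'E'
from h import *
plan([.507,.3975,.175],86.5)
for n,(u0,u1,v0,v1) in {'side':(260,420,110,250),'top':(300,480,180,330)}.items():
    p=cams.camera(n);im=cv2.cvtColor(p['pixels'],cv2.COLOR_RGB2BGR)
    cv2.imwrite('pics/%s15.png'%n,cv2.resize(im[v0:v1,u0:u1],None,fx=4,fy=4,interpolation=cv2.INTER_CUBIC))
    if n=='top':
        W=cloud(p)
        Q=traypose(W,(.062,.075),(.4,.58,-.2,.08)); q=Q
        print(np.median(Q[:,2]))
        e=np.array([.0924,.9957]); nn=np.array([.9957,-.0924]); c=np.array([487.7,-59.5])
        print('n',np.percentile((q[:,:2]-c)@nn,[.5,99.5]),'e',np.percentile((q[:,:2]-c)@e,[.5,99.5]))
        Q=traypose(W,(.04,.06),(.46,.52,-.13,.01)); A=np.c_[Q[:,:2],np.ones(len(Q))]; co=np.linalg.lstsq(A,Q[:,2],rcond=None)[0]; print('floor',np.degrees(co[:2]),np.median(Q[:,2]))
E
```

```text
shift [   3.4   20.  -457.6] rot [ 1.5406 -0.0062 -0.0061] deg 88.3 | q6 88.0 t 29.15
65.14656518127305
n [-62.8561387   62.46242606] e [-103.3724137   105.22173811]
floor [ 0.159329  -0.0454336] 51.65224978672678
```

View pics/side15.png

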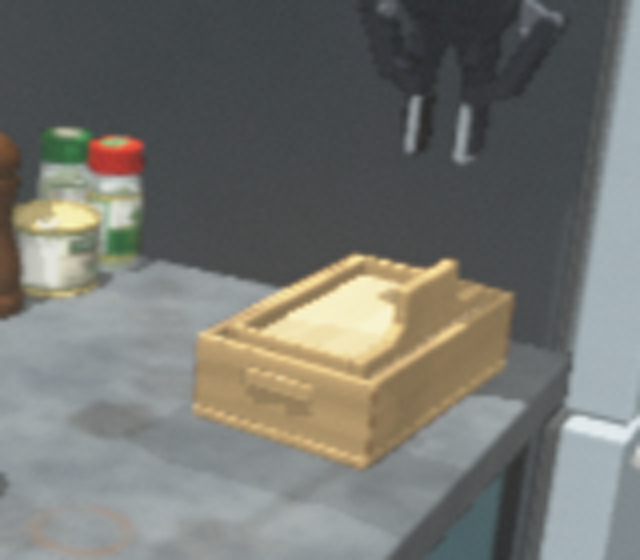

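View pics/top15.png

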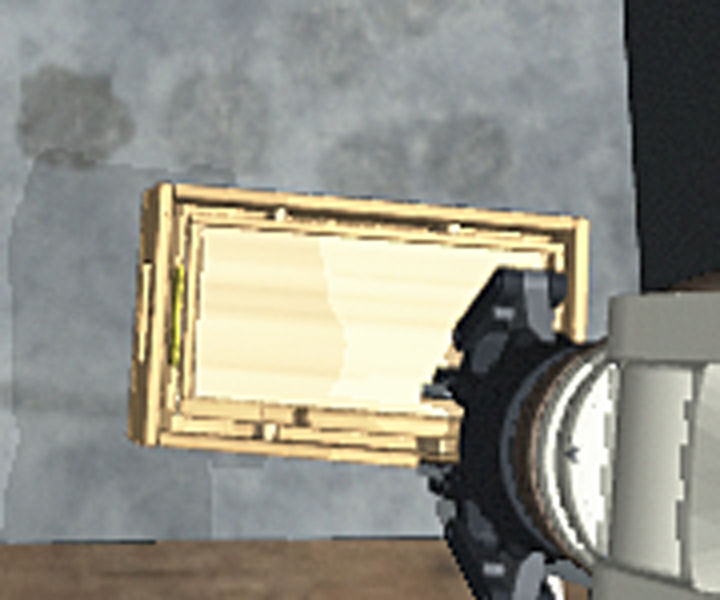

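Emit:
apply_moves(rows=[[[3, 2, -45, -0.15, 0, 0, 0.4], [3, 4, -95, -0.3, 0, 0, 0.4], [3, 6, -145, -0.5, 0, 0, 0.4], [3, 8, -195, -0.7, 0, 0, 0.4], [3, 11, -245, -0.9, 0, 0, 0.4], [3, 13, -295, -1.1, 0, 0, 0.4], [3, 15, -345, -1.3, 0, 0, 0.4], [3, 18, -400, -1.5, 0, 0, 0.4], [3, 20, -450, -1.6, 0, 0, 0.4], [3, 20, -457.6, -1.6, 0, 0, 0.4], [3, 20, -457.6, -1.6, 0, 0, 0.4], [3, 20, -457.6, -1.6, 0, 0, 0.4], [3, 20, -457.6, -1.6, 0, 0, 0.4], [3, 20, -457.6, -1.6, 0, 0, 0.4], [3, 20, -457.6, -1.6, 0, 0, 0.4], [3, 20, -457.6, -1.6, 0, 0, 0.4]]])

```text
time: 30.85
ee_pos: [0.5059, 0.3973, 0.1717]
tcp_rot: [7.9, 89.8, 4.2]
wrist_force: [0.5, -0.2, -0.4]
opening: 0.0344
```

```bash
python3 - <<'E'
from h import *
plan([.507,.3975,.004],86.5)
E
```

```text
shift [167.7   0.2   0.6] rot [-0.0024  0.0032 -0.0004] deg 0.2 | q6 41.8 t 30.85
```

Emit:
apply_moves(rows=[[[45, 0.2, 0.6, 0, 0.003, 0, 0.4], [90, 0.2, 0.6, 0, 0.003, 0, 0.4], [125, 0.2, 0.6, 0, 0.003, 0, 0.4], [150, 0.2, 0.6, 0, 0.003, 0, 0.4], [163, 0.2, 0.6, 0, 0.003, 0, 0.4], [167.7, 0.2, 0.6, 0, 0.003, 0, 0.4], [167.7, 0.2, 0.6, 0, 0.003, 0, 0.4], [167.7, 0.2, 0.6, 0, 0.003, 0, 0.4], [167.7, 0.2, 0.6, 0, 0.003, 0, 0], [167.7, 0.2, 0.6, 0, 0.003, 0, 0], [167.7, 0.2, 0.6, 0, 0.003, 0, 0], [167.7, 0.2, 0.6, 0, 0.003, 0, 0], [167.7, 0.2, 0.6, 0, 0.003, 0, 0]]], newtons=40)

```text
time: 32.15
ee_pos: [0.5076, 0.3979, 0.0052]
tcp_rot: [45.7, 89.9, 42.1]
wrist_force: [0.4, -0.0, 6.3]
opening: 0.0078
```

Emit:
apply_moves(rows=[[[-8, 0, 0, 0, 0, 0, 0], [-25, 0, 0, 0, 0, 0, 0], [-60, 0, 0, 0, 0, 0, 0], [-100, 0, 0, 0, 0, 0, 0], [-140, 0, 0, 0, 0, 0, 0], [-155, 0, 0, 0, 0, 0, 0], [-155, 0, 0, 0, 0, 0, 0]]])

```text
time: 32.85
ee_pos: [0.5082, 0.3984, 0.1637]
tcp_rot: [43.5, 89.6, 39.8]
wrist_force: [1.0, 0.1, -0.4]
opening: 0.0077
```

```bash
python3 - <<'E'
from h import *
# tray inner middle: tray y -2.5 toward +n side -> TCP box n = +6
c=np.array([.4877,-.0595])+.006*np.array([.9957,-.0924]); print(c)
plan([c[0],c[1],.16],-5.3)
p=cams.camera('side');im=cv2.cvtColor(p['pixels'],cv2.COLOR_RGB2BGR)
cv2.imwrite('pics/side16.png',cv2.resize(im[140:290,190:350],None,fx=4,fy=4,interpolation=cv2.INTER_CUBIC))
E
```

```text
[ 0.4936742 -0.0600544]
shift [   1.5 -458.5   14.6] rot [-1.5419e+00  8.1000e-03  1.0000e-04] deg 88.3 | q6 41.7 t 32.85
```

View pics/side16.png

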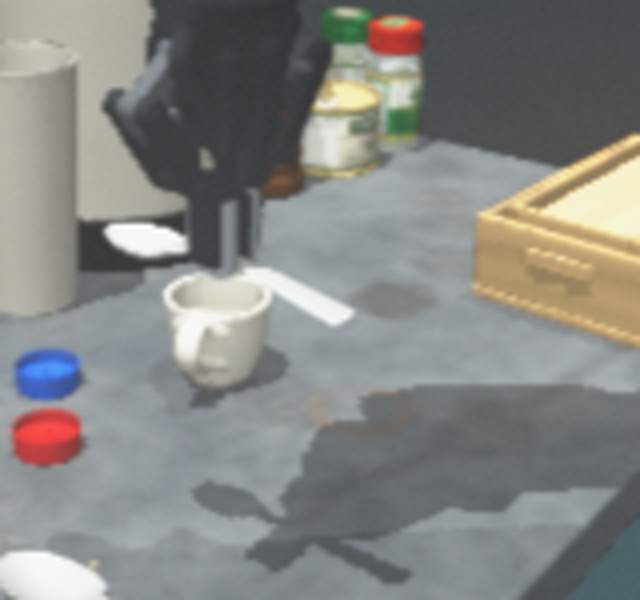

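Emit:
apply_moves(rows=[[[0, -20, 0.5, 0.1, 0, 0, 0], [0, -55, 2, 0.25, 0, 0, 0], [0, -95, 3, 0.4, 0, 0, 0], [0, -135, 4, 0.55, 0, 0, 0], [0, -175, 5.5, 0.7, 0, 0, 0], [0, -215, 7, 0.85, 0, 0, 0], [0, -255, 8, 1.0, 0, 0, 0], [0, -295, 9.5, 1.15, 0, 0, 0], [0, -335, 10.5, 1.3, 0, 0, 0], [0, -375, 12, 1.45, 0, 0, 0], [0, -410, 13, 1.55, 0, 0, 0], [0, -440, 14, 1.6, 0, 0, 0], [1, -458.5, 14.6, 1.6, 0, 0, 0], [1, -458.5, 14.6, 1.6, 0, 0, 0], [1, -458.5, 14.6, 1.6, 0, 0, 0], [1, -458.5, 14.6, 1.6, 0, 0, 0], [1, -458.5, 14.6, 1.6, 0, 0, 0]]])

```text
time: 34.6
ee_pos: [0.4931, -0.0597, 0.1585]
tcp_rot: [142.5, 89.8, 47.3]
wrist_force: [0.6, 0.3, 0.2]
opening: 0.0076
```

```bash
python3 - <<'E'
from h import *
plan([.4937,-.0601,.058],-5.3)
for n,(u0,u1,v0,v1) in {'side':(260,420,80,230),'top':(300,480,170,320)}.items():
    p=cams.camera(n);im=cv2.cvtColor(p['pixels'],cv2.COLOR_RGB2BGR)
    cv2.imwrite('pics/%s17.png'%n,cv2.resize(im[v0:v1,u0:u1],None,fx=4,fy=4,interpolation=cv2.INTER_CUBIC))
    W=cloud(p); Q=traypose(W,(.125,.2),(.4,.58,-.18,.04)); m=0
    hsv=p['pixels'].astype(int); 
    mm=(p['pixels'].min(-1)>150)&(W[...,2]>.12)&(W[...,2]<.2)&(abs(W[...,0]-.49)<.06)&(abs(W[...,1]+.06)<.1)
    q=W[mm]*1000
    if len(q): 
        for y in range(-135,20,15):
            k=abs(q[:,1]-y)<7
            if k.any(): print(n,y,k.sum(),np.round(q[k].mean(0),1))
E
```

```text
shift [100.5   0.4   0.7] rot [ 0.0011 -0.0032 -0.0024] deg 0.2 | q6 88.2 t 34.6
side -120 14 [ 489.7 -120.5  156.7]
side -105 1 [ 486.2 -110.9  153.8]
side -90 1 [478.2 -96.1 158.7]
side -60 1 [497.9 -58.7 163.8]
side -45 13 [495.4 -45.7 163.2]
side -30 9 [497.  -32.2 160.6]
side -15 11 [497.9 -14.5 158.4]
side 0 12 [499.1   0.6 155.5]
side 15 5 [500.7   8.9 153.9]
top -60 17 [493.2 -57.9 165. ]
top -45 51 [494.1 -44.9 165.4]
top -30 56 [495.7 -29.8 161.5]
top -15 65 [497.  -14.8 158.7]
top 0 74 [4.981e+02 1.000e-01 1.564e+02]
top 15 3 [497.4   8.3 156.7]
```

View pics/side17.png

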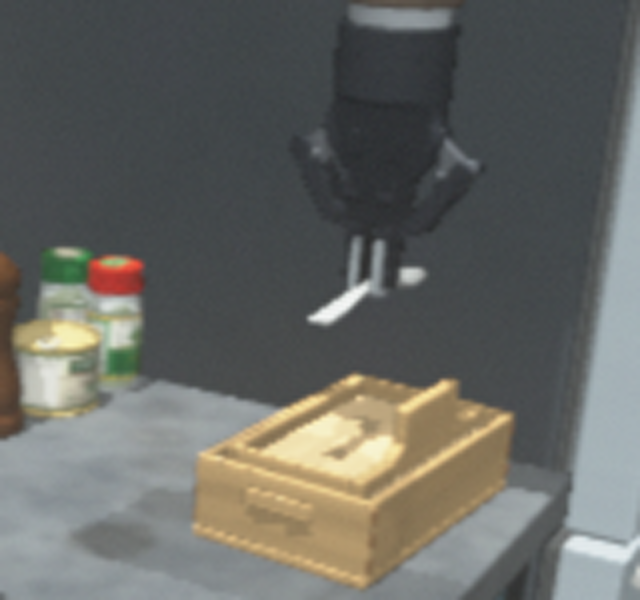

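View pics/top17.png

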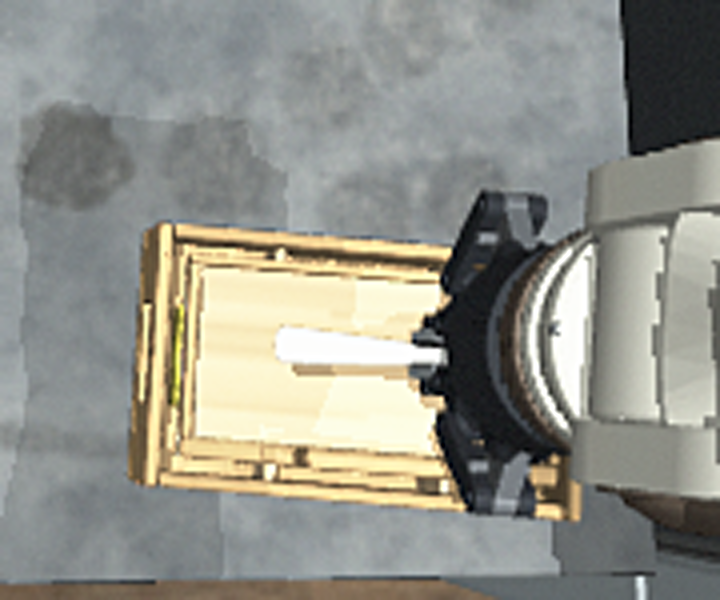

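Emit:
apply_moves(rows=[[[30, 0.4, 0.7, 0, 0, 0, 0], [60, 0.4, 0.7, 0, 0, 0, 0], [85, 0.4, 0.7, 0, 0, 0, 0], [95, 0.4, 0.7, 0, 0, 0, 0], [98.5, 0.4, 0.7, 0, 0, 0, 0], [98.5, 0.4, 0.7, 0, 0, 0, 0], [98.5, 0.4, 0.7, 0, 0, 0, 0]]])

```text
time: 35.4
ee_pos: [0.4946, -0.0603, 0.0616]
tcp_rot: [123.3, 89.7, 28.0]
wrist_force: [-0.3, -0.5, 1.0]
opening: 0.0077
```

Emit:
apply_moves(rows=[[[1.5, 0, 0, 0, 0, 0, 0], [2, 0, 0, 0, 0, 0, 0], [2, 0, 0, 0, 0, 0, 0]]])

```text
time: 35.7
ee_pos: [0.4947, -0.0603, 0.06]
tcp_rot: [119.9, 89.7, 24.7]
wrist_force: [0.7, 0.5, -0.5]
opening: 0.0076
```

Emit:
apply_moves(rows=[[[1.5, 0, 0, 0, 0, 0, 0], [2.5, 0, 0, 0, 0, 0, 0], [2.5, 0, 0, 0, 0, 0, 0]]])

```text
time: 36.0
ee_pos: [0.4948, -0.0603, 0.0574]
tcp_rot: [119.9, 89.6, 24.6]
wrist_force: [-0.5, 0.0, 0.2]
opening: 0.0079
```

Emit:
apply_moves(rows=[[[0.5, 0, 0, 0, 0, 0, 0], [0.5, 0, 0, 0, 0, 0, 0.15], [0.5, 0, 0, 0, 0, 0, 0.3], [0.5, 0, 0, 0, 0, 0, 0.3], [0.5, 0, 0, 0, 0, 0, 0.3], [-10, 0, 0, 0, 0, 0, 0.3], [-35, 0, 0, 0, 0, 0, 0.3], [-75, 0, 0, 0, 0, 0, 0.3], [-120, 0, 0, 0, 0, 0, 0.3], [-150, 0, 0, 0, 0, 0, 0.3], [-150, -100, 0, 0, 0, 0, 0.3], [-150, -150, 0, 0, 0, 0, 0.3], [-150, -150, 0, 0, 0, 0, 0.3], [-150, -150, 0, 0, 0, 0, 0.3], [-150, -150, 0, 0, 0, 0, 0.3]]])

```text
time: 37.5
ee_pos: [0.3444, -0.047, 0.208]
tcp_rot: [108.1, 89.5, 12.9]
wrist_force: [-0.1, 0.1, 0.1]
opening: 0.026
```

```bash
python3 - <<'E'
from h import *
for n,(u0,u1,v0,v1) in {'side':(190,420,110,260),'top':(110,470,150,320)}.items():
    p=cams.camera(n);im=cv2.cvtColor(p['pixels'],cv2.COLOR_RGB2BGR)
    s=3.4 if n=='side' else 2.2
    cv2.imwrite('pics/%s18.png'%n,cv2.resize(im[v0:v1,u0:u1],None,fx=s,fy=s,interpolation=cv2.INTER_CUBIC))
    if n=='top':
        W=cloud(p); Q=traypose(W,(.045,.057),(.47,.52,-.14,.02)); A=np.c_[Q[:,:2],np.ones(len(Q))]; co=np.linalg.lstsq(A,Q[:,2],rcond=None)[0]; print('floor slope',np.degrees(co[:2]),np.median(Q[:,2]))
E
```

```text
floor slope [-0.41333771 -0.04281469] 51.912313996165196
```

View pics/side18.png

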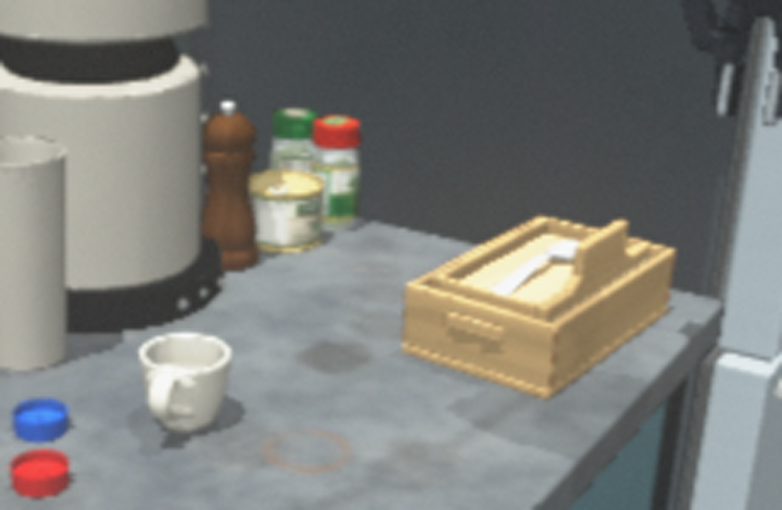

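View pics/top18.png

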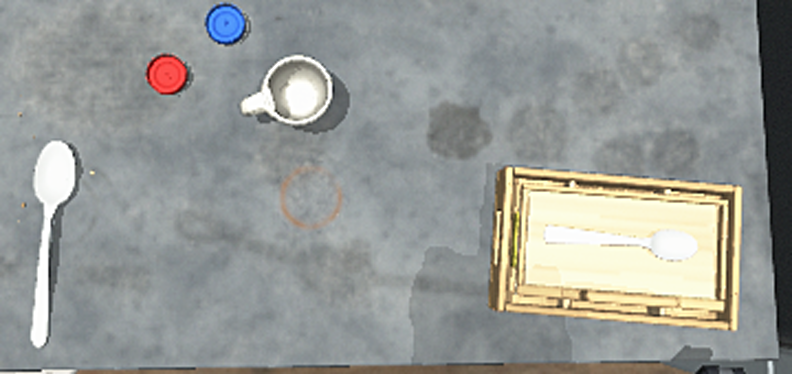

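The tray lies level in the box (about 620,245 in the top crop). The teaspoon lies lengthwise inside it (545–695,240). The cup and tablespoon have not moved.

```bash
python3 - <<'E'
from h import *
print(bot.job_done())
E
```

```text
the job is handed in; nothing more can be done
None
```

The sauce-warmer set is packed in its box in the order you asked, and the job was handed in at about 37.6 s of the 109 s allowed.

- **Packing:** The dish stands upright in the middle compartment. The greenish tea light is in the right-hand end compartment (the blue and red ones were left alone). The matchbox lies flat in the left-hand one. The tray sits over them, and the teaspoon lies lengthwise in it.
- **Last pictures:** The tray floor measured z ≈ 51.9 mm, against 52 mm expected when seated. It sloped about 0.2° before the spoon went in. With the spoon in, the fit gave 0.4°, but that fit included points on the spoon. The cup and tablespoon stand where they were, and the gripper is clear of everything.
- **Checks that disagreed:**
  - The gripper's opening reading came out about 1 to 2 mm under the known sizes on every grasp, and about 2 mm or more low on the dish wall.
  - About 6 to 9 N of upward force showed each time the fingers closed. The highest wrist-force reading, taken only at the end of each move, was about 12 N.
- **Not checked:** The dish and tea light could not be seen again once the tray covered them. Pictures taken before that showed the dish upright and the tea light and matchbox flat in place.

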